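# Lay a round billet on the sloping inspection board against its chock

### The arm

A 6-joint arm with a two-finger parallel gripper is mounted at the origin on the work surface. World frame = base frame: x ahead of the robot, y to its left, z up, the work surface at z = 0. Lengths are in m, angles in degrees, forces in N, time in s.
With the tool pointing down it reaches from about 0.4 to 0.825 m from the base axis. Payload 7 kg.
Tool frame: the origin (TCP) lies on the centre line of the jaws, within the pads' length; the fingertips stand 17 mm ahead of it and the grasp point (between the pads) lies 2 mm behind it; y points along the fingers, z is the direction in which the jaws open and shut, and the axes are right-handed (so a half turn about y gives the same grasp; the last joint's range is limited). The gripper opens to 88 mm and grips with 3 to 60 N. Pads are 19 mm wide; open, the fingers measure 130 mm over their backs; the gripper's body (78 mm by 193 mm) begins 47 mm behind the grasp point.
Start: joints at [88.929, 20.546, 0.682, 0, -70.136, -16.507], TCP at [0.204, 0.643, 0.244] pointing down, gripper open.
Joint ranges: [-176.03, 176.03], [-82.01, 121.73], [-58.28, 71.71], [-173.87, 95.51], [-174.79, -0.11], [-173.66, 173.66]. Speed limits (degrees/s): [136.94, 136.94, 172.46, 180, 180, 180].

### API

Orientations are given as [roll, pitch, yaw] about the fixed x, y, z axes, in that order (R = Rz(yaw) Ry(pitch) Rx(roll)).
In Python, from plant import r, capture, camera_info gives the robot as it stands. The module is installed in compiled form; this text tells all that it offers.
- The arm moves only by the tool apply_moves, never from a script. Its argument "deltas" is a list of rows, each an object of numbers: "tx", "ty", "tz": the shift along the tool's x, y, z in m; "turn": the turn about the tool's y in rad; "gripper": the finger opening in m, from 0 to 0.0876. A call has 1 to 5 rows; each row is the pose to reach, as a shift and turn from the pose commanded when the call began, along the tool's axes at that moment; what a row does not reach only later rows make up. A row lasts 1/10 s, in which the tool goes at most 50 mm and 8.59 degrees, less where a joint would pass 70% of its speed; a pose out of reach is approached as far as the arm can. A call with a gripper value outside its range is refused whole. The fingers move at their own pace and stop on an object; "newtons" is the grip in N (left out, the last holds). Time passes only in rows, so rows that repeat a pose let the fingers close. It gives the time, the measured TCP pose, the force and the opening at its end, in the units of the state.
- r.get_state(): the state, without advancing time (a new reading comes with each control period).
- capture(name): name is "scene" or "top"; returns (picture, depth): 420x560x3 uint8, red, green, blue; 420x560 float32, m along the optical axis (not along the pixel's ray), 0 where there is no reading.
- camera_info(name): a dict with "K" (3x3 intrinsics, pixels), "k1" (the pictures are not rectified: a ray, as slopes to the right and down, at radius r is drawn at 1 + k1 r^2 times it, then the intrinsics apply), "eye" and "orientation" of the camera in the world. Camera axes: x right, y up, looking along -z (the intrinsics and any distortion apply to the point x, -y, -z); pixel columns grow to the right and rows downward; lengths in m; the calibration is good to about 2 mm. A picture is of the moment at which its call begins. camera_info takes no time and is no camera call.
- r.close_job(): hands the job in, once; it reports no verdict.
The state is a dict: "time_s": time; "joints": joint angles; "qd": joint speeds; "joint_torque": joint torques, N m; "tcp_pos": TCP position; "eef_rot": TCP orientation; "contact_force": force on the tool from outside, world axes, zero at the start; "moment": the same for the moment, N m; "gripper_width": finger opening in m.
Only numpy, scipy, OpenCV 4.12 (cv2) and the standard library are available. Lean on these libraries where they do the work, as an engineer would, in place of code of your own. Each camera call takes 0.05 s, during which the arm holds its last target.

### The job

Lay the short round wooden billet on the sloping inspection board so that it stays put for the lamp check. First set the wedge-shaped chock flat on the board and let go of it while the billet still lies on its rest; then lay the billet on its side just uphill of the chock, touching it, with its axis level across the slope, and let go gently - do not drop it or let it run down the slope. Both must end wholly on the board, and the other things on the table stay where they are.

Things in the scene. Friction and masses are not known exactly. Their poses are not given: they have to be found in the camera images.
- slope: Fixed plywood inspection board, 240 mm along the slope, 200 mm across, tilted 9 degrees on a dark wooden stand, low edge broadly towards the robot, no rim or stop. Origin at the centre of its upper surface, 40 mm above the table; x points uphill along the surface, y level across it, z out along its normal.
- chock: Loose brown wooden wedge, 60 g, 50 mm long (x), 40 mm wide (y, parallel sides), 34 mm high, on the table beside the board. Origin: centre of its underside, z up. Flat-topped block from x -25 to -5 mm, then a face slanting from (x -5, z 34) down to (x 25, z 3), to be turned uphill; a billet touching it has its axis 38 mm to +x of the origin. It does not slip on the board.
- billet: Loose round pale wooden billet, a plain cylinder 48 mm in diameter and 60 mm long, about 90 g, flat ends with a small dark centre mark. Origin at its centre, y along its axis. Starts lying across two rails of the rest, its centre 38 mm above the table, its ends overhanging the rest by 15 mm each. It rolls freely.
- rest: Fixed dark wooden rest 60 mm (x) by 30 mm (y) by 12 mm with two low steel rails along y; carries the billet at the start, on the other side of the board from the chock. Origin at the centre of its underside, on the table.
- dropper: Bystander: amber glass dropper bottle, 38 mm across, 108 mm high; origin at the centre of its underside.
- salve: Bystander: low glass jar with a steel lid, 52 mm across, 42 mm high; origin at the centre of its underside.
- caul: Bystander: plain rectangular brown wooden block 55 x 40 x 26 mm (no slanted face); origin at the centre of its underside.
- squeeze: Bystander: white plastic bottle, 40 mm across, 105 mm high; origin at the centre of its underside.
- driver: Bystander: screwdriver 190 mm long lying on the table.
- mallet: Bystander: hammer 240 mm long lying on the table.
Mind the look-alikes: they are no part of the job. What is shaped like the chock but yellow is not meant.

How it is judged:
By the outcome, as a careful person would: the job done as asked, in the order asked, and still so for the second after the job is handed in, with the robot touching nothing.
It also fails if it takes over 64 s, if anything falls off the work surface, if the arm or the gripper's body presses on something with over 40 N, if the wrist force passes 120 N, or if a joint passes its speed limit or range.

## Working session

There is one attempt and no reset: what is moved stays moved. The work goes in short steps, Python scripts to look and compute and a tool call to move; the robot and the scene stay as the last step left them, time stands still between calls to the robot, and variables do not carry over. Pictures are saved under pics/ and viewed, and the job is handed in when it is done.

Besides the shell and the picture viewer there is one more tool, called after "Request:" as name(argument=value, ...) on one line, values as JSON. apply_moves: Moves the arm, as the interface text tells. Its arguments: {"type":"object","properties":{"deltas":{"type":"array","items":{"type":"object","properties":{"tx":{"type":"number"},"ty":{"type":"number"},"tz":{"type":"number"},"turn":{"type":"number"},"gripper":{"type":"number"}}}},"newtons":{"type":"number"}},"required":["deltas"]}

```bash
mkdir -p pics; ls; python3 - <<'E'
from plant import r,capture,camera_info
import cv2,numpy as np
print(r.get_state())
for n in ("scene","top"):
    p,d=capture(n); ci=camera_info(n); print(n,ci)
    cv2.imwrite(f"pics/{n}0.png",p[:,:,::-1]); np.savez(f"{n}0.npz",p=p,d=d)
E
```

```text
pics
{'time_s': 0.0, 'joints': array([ 8.89293372e+01,  2.05912979e+01,  6.34905467e-01, -1.87993040e-02,
       -7.01349990e+01, -1.65074989e+01]), 'qd': array([-0.02384701, -0.01829523, -0.12054959,  0.01866615, -0.05154711,
        0.13575315]), 'joint_torque': array([ 6.83572307e-04, -5.82715702e+01,  2.93057334e+01,  6.99730799e+00,
        7.06884879e-03, -1.45002259e-04]), 'tcp_pos': array([0.20373991, 0.64305238, 0.24263695]), 'eef_rot': array([-8.99073537e+01,  9.02617982e-03,  1.62415443e+02]), 'contact_force': array([-0.03328101, -0.93211679, -0.83709047]), 'moment': array([ 0.03362898,  0.02364935, -0.01285658]), 'gripper_width': 0.08737553976581461}
scene {'K': array([[497.75713361,   0.        , 278.09737213],
       [  0.        , 497.75713361, 203.23575925],
       [  0.        ,   0.        ,   1.        ]]), 'k1': -0.025423428769570263, 'eye': array([ 1.04989578, -0.58546932,  1.23350702]), 'orientation': array([33.60872438, -0.62665208, 41.49868461])}
top {'K': array([[400.28201965,   0.        , 282.34430221],
       [  0.        , 400.28201965, 200.70004394],
       [  0.        ,   0.        ,   1.        ]]), 'k1': -0.056343582312178425, 'eye': array([0.26726133, 0.00150903, 1.42034388]), 'orientation': array([ 10.67866026,   0.13385641, -90.84316095])}
```

View pics/scene0.png

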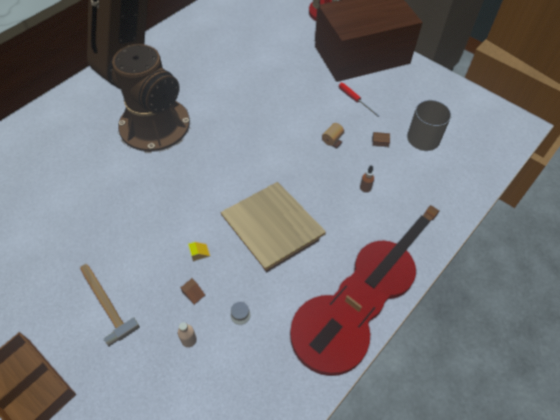

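View pics/top0.png

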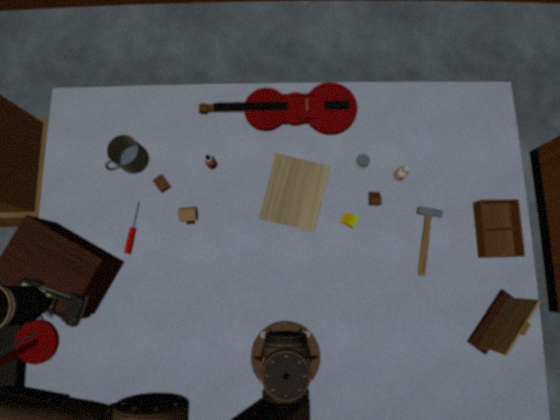

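```bash
cat > h.py <<'E'
import numpy as np,cv2
from scipy.spatial.transform import Rotation as R
from plant import r,capture,camera_info
def cam(n):
    ci=camera_info(n); Rm=R.from_euler('xyz',ci['orientation'],degrees=True).as_matrix()
    return ci['K'],ci['k1'],np.array(ci['eye']),Rm
def rays(n,uv):
    K,k1,e,Rm=cam(n); uv=np.atleast_2d(uv).astype(float)
    d=np.c_[(uv[:,0]-K[0,2])/K[0,0],(uv[:,1]-K[1,2])/K[1,1]]
    s=d.copy()
    for _ in range(10): s=d/(1+k1*(s**2).sum(1,keepdims=True))
    return e,np.c_[s[:,0],-s[:,1],-np.ones(len(s))]@Rm.T
def atz(n,uv,z):
    e,d=rays(n,uv); z=np.broadcast_to(z,len(d)); return e+d*((z-e[2])/d[:,2])[:,None]
def cloud(n,depth):
    vv,uu=np.mgrid[0:420,0:560]; e,d=rays(n,np.c_[uu.ravel(),vv.ravel()])
    return (e+d*depth.ravel()[:,None]).reshape(420,560,3)
def proj(n,P):
    K,k1,e,Rm=cam(n); q=(np.atleast_2d(P)-e)@Rm; s=np.c_[q[:,0]/-q[:,2],-q[:,1]/-q[:,2]]
    s=s*(1+k1*(s**2).sum(1,keepdims=True)); return s*[K[0,0],K[1,1]]+[K[0,2],K[1,2]]
E
python3 - <<'E'
from h import *
out=[]
S=np.load('scene0.npz');T=np.load('top0.npz')
def crop(p,u,v,h=26):
    return cv2.resize(p[v-h:v+h,u-h:u+h],(260,260),interpolation=cv2.INTER_CUBIC)
s=S['p'];t=T['p']
a=np.hstack([crop(s,192,290),crop(s,381,139),crop(s,333,133)])
b=np.hstack([crop(t,375,198),crop(t,161,183),crop(t,187,214)])
cv2.imwrite('pics/crops0.png',np.vstack([a,b])[:,:,::-1])
for n,D,pts in (("scene",S,[(192,290),(381,139),(333,133),(199,250),(273,225),(186,334),(240,311),(368,180)]),("top",T,[(375,198),(161,183),(187,214),(350,220),(295,192),(401,173),(362,160),(210,161)])):
    C=cloud(n,D['d'])
    for u,v in pts: print(n,u,v,C[v,u].round(4))
E
```

```text
scene 192 290 [ 0.5425 -0.33    0.0297]
scene 381 139 [0.6085 0.4317 0.0232]
scene 333 133 [0.4955 0.3202 0.0596]
scene 199 250 [ 0.4694 -0.2359  0.0275]
scene 273 225 [ 0.572  -0.0471  0.0404]
scene 186 334 [ 0.6332 -0.4265  0.0739]
scene 240 311 [ 0.6783 -0.2906  0.0392]
scene 368 180 [0.6828 0.2486 0.0542]
top 375 198 [ 0.5338 -0.3275  0.0321]
top 161 183 [0.6024 0.4374 0.0225]
top 187 214 [0.4812 0.3292 0.0655]
top 350 220 [ 0.4569 -0.2352  0.0309]
top 295 192 [ 0.5585 -0.0442  0.0379]
top 401 173 [ 0.6118 -0.4124  0.079 ]
top 362 160 [ 0.6706 -0.2861  0.0439]
top 210 161 [0.6669 0.2523 0.0719]
```

View pics/crops0.png

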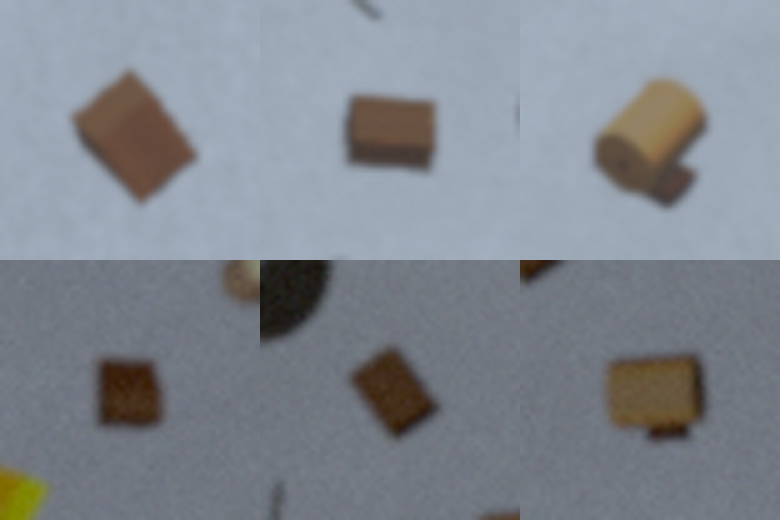

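```bash
cat > fit.py <<'E'
from h import *
from scipy.optimize import minimize
UP=8
def wedge():
    prof=[(-.025,0),(-.025,.034),(-.005,.034),(.025,.003),(.025,0)]
    return np.array([(x,y,z) for x,z in prof for y in(-.02,.02)])
def cyl():
    a=np.linspace(0,2*np.pi,40,endpoint=False)
    return np.array([(.024*np.cos(t),y,.024*np.sin(t)) for t in a for y in(-.03,.03)])
def boardm():
    return np.array([(x,y,0) for x in(-.12,.12) for y in(-.1,.1)])
def box(l,w,h): return np.array([(x,y,z) for x in(-l/2,l/2) for y in(-w/2,w/2) for z in(0,h)])
def pose(p,z0,tilt=0):
    return R.from_euler('z',p[2]).as_matrix()@R.from_euler('y',-tilt).as_matrix(),np.array([p[0],p[1],z0])
def sil(n,pts,roi,up):
    uv=(proj(n,pts)-[roi[0],roi[1]]+.5)*up-.5
    h=cv2.convexHull(uv.astype(np.float32)).reshape(-1,2)
    m=np.zeros((roi[3]*up,roi[2]*up),np.uint8); cv2.fillPoly(m,[np.round(h*16).astype(np.int32)],255,shift=4)
    return cv2.resize(m,(roi[2],roi[3]),interpolation=cv2.INTER_AREA)/255.
def fit(model,views,p0,z0,tilt=0):
    # views: list of (cam, soft mask, roi)
    def f(p):
        Rm,t=pose(p,z0,tilt); w=model@Rm.T+t
        return sum(np.abs(sil(n,w,roi,UP)-m).sum() for n,m,roi in views)
    best=None
    for _ in range(2):
        s=minimize(f,p0,method='Nelder-Mead',options=dict(initial_simplex=np.array([p0,p0+np.array([.012,0,0]),p0+np.array([0,.012,0]),p0+np.array([0,0,.25])]),xatol=1e-5,fatol=1e-3)); p0=s.x
    return s.x,s.fun
def softmask(p,roi,fgpt=None,excl=None):
    x,y,w,h=roi; c=p[y:y+h,x:x+w].astype(float)
    bg=np.median(np.r_[c[:2].reshape(-1,3),c[-2:].reshape(-1,3),c[:,:2].reshape(-1,3),c[:,-2:].reshape(-1,3)],0)
    return c,bg
E
python3 - <<'E'
from fit import *
D={n:np.load(n+'0.npz') for n in('scene','top')}
C={n:cloud(n,D[n]['d']) for n in D}
# board plane & table plane
for n in D:
    c=C[n]; 
    reg=(abs(c[...,0]-.56)<.07)&(abs(c[...,1]+.045)<.06)
    P=c[reg]; A=np.c_[P[:,:2],np.ones(len(P))]; s=np.linalg.lstsq(A,P[:,2],rcond=None)[0]
    nrm=np.array([-s[0],-s[1],1]);nrm/=np.linalg.norm(nrm)
    print(n,'plane tilt',np.degrees(np.arccos(nrm[2])),'uphill az',np.degrees(np.arctan2(s[1],s[0])),'res',np.std(P[:,2]-A@s), 'z at .56,-.045',s@[.56,-.045,1])
    tab=(abs(c[...,0]-.45)<.05)&(abs(c[...,1]-.15)<.05); print('table z',np.median(c[tab][:,2]),c[tab][:,2].std(),tab.sum())
    for nm,(x,y) in dict(chock=(.535,-.33),billet=(.485,.325),caul=(.605,.435),board=(.56,-.045)).items():
        u=proj(n,[[x,y,.02]])[0]; print(n,nm,u.round(1), D[n]['p'][int(u[1]),int(u[0])])
E
```

```text
scene plane tilt 9.001992927179021 uphill az -13.819063351746097 res 0.0022778202152265955 z at .56,-.045 0.03933105851989763
table z -0.0011408006680753147 0.0027657503813002643 801
scene chock [190.5 289.7] [104  76  61]
scene billet [330.1 138.8] [97 81 65]
scene caul [380.5 138.5] [103  81  66]
scene board [270.3 225.8] [156 146 116]
top plane tilt 9.183556501534131 uphill az -15.712803033167996 res 0.0030059389154652046 z at .56,-.045 0.04133919815649975
table z 0.0009422874145728066 0.0030488264687378855 765
top chock [374.9 198.3] [64 41 22]
top billet [191.2 214.9] [105  86  62]
top caul [161.9 182.5] [62 42 21]
top board [295.1 192.6] [110 100  76]
```

```bash
cat >> fit.py <<'E'
def mask(n,p,ctr,half,excl=()):
    u,v=np.round(proj(n,[ctr])[0]).astype(int); roi=(u-half,v-half,2*half,2*half)
    c=p[v-half:v+half,u-half:u+half].astype(float)
    q=c[...,0]/(c[...,2]+c[...,0]+1)
    bg=np.median(q[[0,-1]]); 
    fg=np.median(q[half-2:half+3,half-2:half+3])
    m=(q>(bg+fg)/2).astype(np.uint8)
    nl,l,st,_=cv2.connectedComponentsWithStats(m,connectivity=4); m=(l==l[half,half])
    return m.astype(float),roi
E
python3 - <<'E'
from fit import *
D={n:np.load(n+'0.npz') for n in('scene','top')}
for nm,model,ctr,half,z0,tilt,yaw in (('board',boardm(),(.56,-.045,.04),75,.04,np.radians(9),-.25),('chock',wedge(),(.535,-.33,.02),20,0,0,-.1),('billet',cyl(),(.488,.325,.038),20,.038,0,-.1),('caul',box(.055,.04,.026),(.605,.435,.013),20,0,0,.5)):
    V=[(n,*mask(n,D[n]['p'],ctr,half)) for n in D]
    for vv in (V[:1],V[1:],V):
        p,f=fit(model,vv,np.array([ctr[0],ctr[1],yaw]),z0,tilt); print(nm,[v[0] for v in vv],p[:2].round(4),np.degrees(p[2]).round(2),round(f,1),[v[1].sum() for v in vv])
    for n,m,roi in V:
        p_=D[n]['p'][roi[1]:roi[1]+roi[3],roi[0]:roi[0]+roi[2]].copy(); k=300//(2*half)+1
        im=cv2.resize(p_,None,fx=k,fy=k,interpolation=cv2.INTER_CUBIC)
        Rm,t=pose(p,z0,tilt); uv=(proj(n,model@Rm.T+t)-roi[:2]+.5)*k-.5
        cv2.polylines(im,[cv2.convexHull(uv.astype(np.float32)).astype(int)],True,(0,255,0),1)
        mm=cv2.resize(m,None,fx=k,fy=k,interpolation=cv2.INTER_NEAREST).astype(np.uint8)
        cv2.imwrite(f'pics/f_{nm}_{n}.png',cv2.resize(np.hstack([im,np.dstack([mm*255]*3)])[:,:,::-1],(400,200)))
import glob
cv2.imwrite('pics/fits.png',np.vstack([np.hstack([cv2.imread(f'pics/f_{a}_{n}.png') for n in('scene','top')]) for a in('board','chock','billet')]))
E
```

```text
board ['scene'] [ 0.5658 -0.0438] -14.2 219.6 [np.float64(4972.0)]
board ['top'] [ 0.5585 -0.0412] -14.88 92.2 [np.float64(3784.0)]
board ['scene', 'top'] [ 0.5603 -0.0423] -14.54 381.2 [np.float64(4972.0), np.float64(3784.0)]
chock ['scene'] [ 0.5393 -0.3271] -6.18 64.3 [np.float64(314.0)]
chock ['top'] [ 0.5393 -0.331 ] -28.22 59.1 [np.float64(109.0)]
chock ['scene', 'top'] [ 0.5403 -0.3277] -8.34 128.2 [np.float64(314.0), np.float64(109.0)]
billet ['scene'] [0.4878 0.3339] 14.4 61.2 [np.float64(318.0)]
billet ['top'] [0.4841 0.3353] -0.98 45.9 [np.float64(250.0)]
billet ['scene', 'top'] [0.4855 0.3343] 7.02 119.5 [np.float64(318.0), np.float64(250.0)]
caul ['scene'] [0.604  0.4413] 24.4 68.1 [np.float64(191.0)]
caul ['top'] [0.604  0.4375] 49.43 65.0 [np.float64(132.0)]Traceback (most recent call last):
  File "<stdin>", line 6, in <module>
  File "fit.py", line 27, in fit
    s=minimize(f,p0,method='Nelder-Mead',options=dict(initial_simplex=np.array([p0,p0+np.array([.012,0,0]),p0+np.array([0,.012,0]),p0+np.array([0,0,.25])]),xatol=1e-5,fatol=1e-3)); p0=s.x
    res = _minimize_neldermead(fun, x0, args, callback, bounds=bounds,
                               **options)
    fxc = func(xc)
    fx = function(np.copy(x), *(wrapper_args + args))
  File "fit.py", line 24, in f
    return sum(np.abs(sil(n,w,roi,UP)-m).sum() for n,m,roi in views)
  File "fit.py", line 24, in <genexpr>
    return sum(np.abs(sil(n,w,roi,UP)-m).sum() for n,m,roi in views)
                      ~~~^^^^^^^^^^^^
  File "fit.py", line 16, in sil
    uv=(proj(n,pts)-[roi[0],roi[1]]+.5)*up-.5
        ~~~~^^^^^^^
  File "h.py", line 19, in proj
    K,k1,e,Rm=cam(n); q=(np.atleast_2d(P)-e)@Rm; s=np.c_[q[:,0]/-q[:,2],-q[:,1]/-q[:,2]]
              ~~~^^^
  File "h.py", line 5, in cam
    ci=camera_info(n); Rm=R.from_euler('xyz',ci['orientation'],degrees=True).as_matrix()
ValueError: time passes only in moves, steps and waits
```

```bash
python3 - <<'E'
s=open('h.py').read()
s=s.replace("def cam(n):\n","import functools\n@functools.cache\ndef cam(n):\n")
open('h.py','w').write(s)
E
cat > show.py <<'E'
from fit import *
def overlay(img,n,model,p,z0,tilt,roi,m,name):
    k=300//roi[2]+1; p_=img[roi[1]:roi[1]+roi[3],roi[0]:roi[0]+roi[2]]
    im=cv2.resize(p_,None,fx=k,fy=k,interpolation=cv2.INTER_CUBIC)
    Rm,t=pose(p,z0,tilt); uv=(proj(n,model@Rm.T+t)-roi[:2]+.5)*k-.5
    cv2.polylines(im,[cv2.convexHull(uv.astype(np.float32)).astype(int)],True,(0,255,0),1)
    mm=cv2.resize((m*255).astype(np.uint8),(im.shape[1],im.shape[0]),interpolation=cv2.INTER_NEAREST)
    return cv2.resize(np.hstack([im,np.dstack([mm]*3)])[:,:,::-1],(400,200))
E
python3 - <<'E'
from show import *
D={n:np.load(n+'0.npz') for n in('scene','top')}
rows=[]
for nm,model,p,ctr,half,z0,tilt in (('board',boardm(),(.5603,-.0423,np.radians(-14.5)),(.56,-.045,.04),75,.04,np.radians(9)),('chock',wedge(),(.5403,-.3277,np.radians(-8.34)),(.535,-.33,.02),20,0,0),('billet',cyl(),(.4855,.3343,np.radians(7)),(.488,.325,.038),20,.038,0)):
    rr=[]
    for n in D:
        m,roi=mask(n,D[n]['p'],ctr,half); rr.append(overlay(D[n]['p'],n,model,p,z0,tilt,roi,m,nm))
    rows.append(np.hstack(rr))
cv2.imwrite('pics/fits.png',np.vstack(rows))
E
```

```text
(no output)
```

View pics/fits.png

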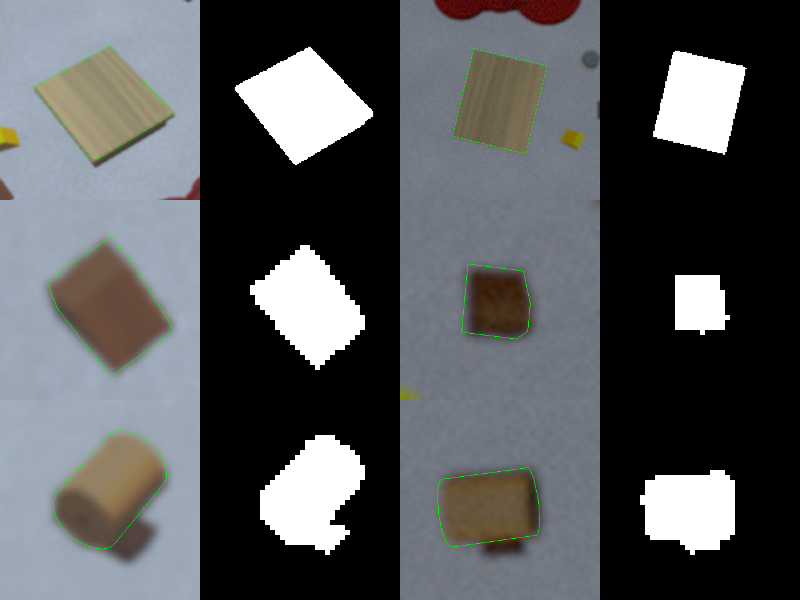

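```bash
cat >> fit.py <<'E'
def bmask(n,p,ctr,half,thr=None):
    u,v=np.round(proj(n,[ctr])[0]).astype(int); roi=(u-half,v-half,2*half,2*half)
    c=p[v-half:v+half,u-half:u+half].astype(float); b=cv2.GaussianBlur(c[...,2],(0,0),.6)
    bg=np.median(b[[0,1,-1,-2]]); fg=np.percentile(b,100*60/ b.size); fg=np.median(b[half-3:half+4,half-3:half+4])
    return np.clip((bg-b)/(bg-fg)*1.3-.15,0,1),roi
def fit2(models,views,p0,tilt=0):
    # models: list of (pts,z0,(dx,dy)) all sharing the pose; union silhouettes
    def f(p):
        tot=0
        for n,m,roi in views:
            s=0
            for pts,z0 in models:
                Rm,t=pose(p,z0,tilt); s=np.maximum(s,sil(n,pts@Rm.T+t,roi,UP))
            s=cv2.GaussianBlur(s,(0,0),.8)
            tot+=((s-m)**2).sum()
        return tot
    p0=np.array(p0,float)
    for k in range(3):
        s=minimize(f,p0,method='Nelder-Mead',options=dict(initial_simplex=np.array([p0,p0+np.array([.008,0,0]),p0+np.array([0,.008,0]),p0+np.array([0,0,.2*(-1)**k])]),xatol=1e-5,fatol=1e-3)); p0=s.x
    return s.x,s.fun
E
cat > run1.py <<'E'
from show import *
import sys
D={n:np.load(n+'0.npz') for n in('scene','top')}
rows=[]
for nm,models,ctr,half,yaw in (('chock',[(wedge(),0)],(.535,-.33,.012),18,-.15),('billet',[(cyl(),.038),(box(.06,.03,.012),0)],(.487,.33,.038),20,0)):
    V=[(n,*bmask(n,D[n]['p'],ctr,half)) for n in D]
    for vv in (V[:1],V[1:],V):
        p,f=fit2(models,vv,[ctr[0],ctr[1],yaw]); print(nm,[v[0] for v in vv],p[:2].round(4),np.degrees(p[2]).round(2),round(f,2))
    rows.append(np.hstack([overlay(D[n]['p'],n,models[0][0],p,models[0][1],0,roi,m,nm) for n,m,roi in V]))
cv2.imwrite('pics/fits2.png',np.vstack(rows))
E
python3 run1.py
```

```text
chock ['scene'] [ 0.5402 -0.3281] -4.21 3.0
chock ['top'] [ 0.5391 -0.3291] -4.19 2.41
chock ['scene', 'top'] [ 0.5399 -0.3284] -3.44 6.71
billet ['scene'] [0.4866 0.3327] 3.76 1.45
billet ['top'] [0.4864 0.3324] 2.78 1.64
billet ['scene', 'top'] [0.4866 0.3327] 3.68 3.21
```

View pics/fits2.png

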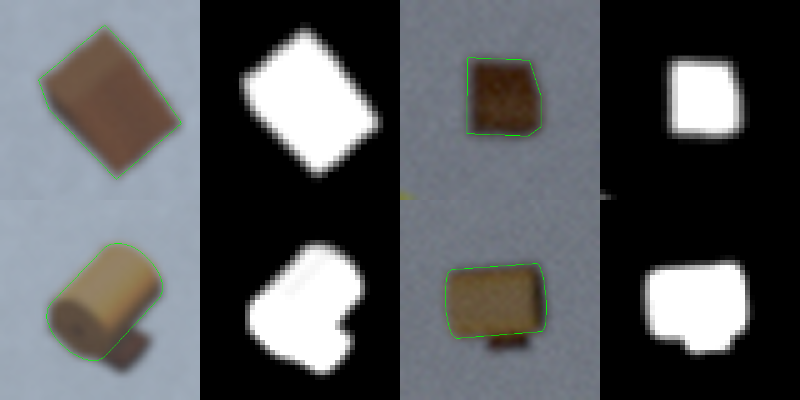

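```bash
python3 - <<'E'
from show import *
D={n:np.load(n+'0.npz') for n in('scene','top')}
ctr=(.56,-.045,.04)
V=[(n,*mask(n,D[n]['p'],ctr,75)) for n in D]
for th in (0,.004,.006,.009,.012):
    b=boardm(); b=np.vstack([b,b-[0,0,th]])
    for vv in (V[:1],V[1:],V):
        def f(p):
            Rm,t=pose(p,.04,np.radians(9)); w=b@Rm.T+t
            return sum(np.abs(sil(n,w,roi,4)-m).sum() for n,m,roi in vv)
        p0=np.array([.56,-.045,-.25])
        for k in range(2):
            s=minimize(f,p0,method='Nelder-Mead',options=dict(initial_simplex=np.array([p0,p0+[.01,0,0],p0+[0,.01,0],p0+[0,0,.05]]),xatol=1e-4,fatol=.1)); p0=s.x
        print(th,[v[0] for v in vv],p0[:2].round(4),np.degrees(p0[2]).round(2),round(s.fun,1))
st=np.array([-89.907,0.009,162.415]); print(R.from_euler('xyz',st,degrees=True).as_matrix().round(4))
E
```

```text
0 ['scene'] [ 0.5644 -0.0437] -14.57 205.2
0 ['top'] [ 0.5581 -0.0412] -14.85 99.5
0 ['scene', 'top'] [ 0.561  -0.0419] -14.74 373.3
0.004 ['scene'] [ 0.5648 -0.0432] -14.48 166.6
0.004 ['top'] [ 0.5581 -0.0412] -14.85 99.5
0.004 ['scene', 'top'] [ 0.5611 -0.0417] -14.7 313.6
0.006 ['scene'] [ 0.5636 -0.0423] -14.31 148.4
0.006 ['top'] [ 0.5581 -0.0412] -14.85 99.5
0.006 ['scene', 'top'] [ 0.5605 -0.0414] -14.42 291.7
0.009 ['scene'] [ 0.5624 -0.0416] -14.77 128.4
0.009 ['top'] [ 0.5581 -0.0412] -14.85 99.5
0.009 ['scene', 'top'] [ 0.5609 -0.0411] -14.22 281.5
0.012 ['scene'] [ 0.5618 -0.0411] -14.54 121.9
0.012 ['top'] [ 0.5581 -0.0412] -14.85 99.5
0.012 ['scene', 'top'] [ 0.5604 -0.0412] -14.66 264.6
[[-9.533e-01 -3.000e-04 -3.021e-01]
 [ 3.021e-01 -1.600e-03 -9.533e-01]
 [-2.000e-04 -1.000e+00  1.600e-03]]
```

```bash
python3 - <<'E'
from show import *
# board zoom w/ overlay
D={n:np.load(n+'0.npz') for n in('scene','top')}
o=[]
for n,h in(('scene',62),('top',52)):
    u,v=np.round(proj(n,[(.56,-.045,.04)])[0]).astype(int); roi=(u-h,v-h,2*h,2*h); p_=D[n]['p'][v-h:v+h,u-h:u+h]
    k=390/(2*h); im=cv2.resize(p_,(390,390),interpolation=cv2.INTER_CUBIC)
    for th,col in((0,(0,255,0)),(.006,(255,0,0))):
        Rm,t=pose((.561,-.042,np.radians(-14.6)),.04,np.radians(9)); b=boardm()[[0,1,3,2]]-[0,0,th]
        cv2.polylines(im,[(((proj(n,b@Rm.T+t)-roi[:2]+.5)*k-.5)).astype(int)],True,col,1)
    o.append(im)
cv2.imwrite('pics/b.png',np.hstack(o)[:,:,::-1])
E
```

```text
(no output)
```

View pics/b.png

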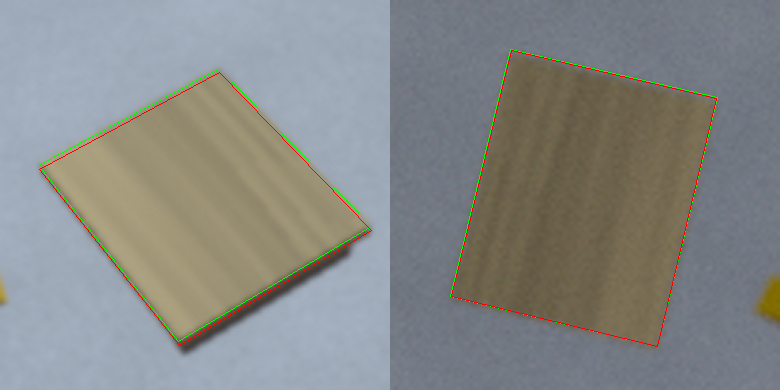

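```bash
cat > go.py <<'E'
from h import *
def plan(*targets):
    s=r.get_state(); psi=s['eef_rot'][2]; p=s['tcp_pos']
    a=np.radians(psi); ax=np.array([np.cos(a),np.sin(a),0]); az=np.array([-np.sin(a),np.cos(a),0])
    print('t',round(s['time_s'],2),'tcp',p.round(4),'psi',round(psi,2),'rot',s['eef_rot'].round(2),'F',s['contact_force'].round(2),'w',round(s['gripper_width'],4),'j',s['joints'].round(0))
    for x,y,z,ps in targets:
        d=np.array([x,y,z])-p; t=-np.radians((ps-psi+180)%360-180)
        print('tx %.4f ty %.4f tz %.4f turn %.4f'%(d@ax,-d[2],d@az,t))
E
python3 - <<'E'
from go import *
plan((.46,.30,.243,170),(.55,.0,.243,176),(.532,-.328,.2,176))
# bystanders positions
D={n:np.load(n+'0.npz') for n in('scene','top')}
for n in D:
    C=cloud(n,D[n]['d'])
    for nm,(x,y) in dict(squeeze=(.62,-.42),salve=(.675,-.288),dropper=(.67,.25),yellow=(.46,-.235)).items():
        m=(np.hypot(C[...,0]-x,C[...,1]-y)<.045)&(C[...,2]>.015)&(C[...,2]<.2); q=C[m]; print(n,nm,q[:,:2].min(0).round(3),q[:,:2].max(0).round(3),q[:,2].max().round(3))
E
```

```text
t 0.1 tcp [0.2038 0.6431 0.2427] psi 162.41 rot [-8.9920e+01  1.0000e-02  1.6241e+02] F [-0.53  0.6   0.06] w 0.0875 j [ 89.  21.   1.  -0. -70. -17.]
tx -0.3479 ty -0.0003 tz 0.2496 turn -0.1324
tx -0.5243 ty -0.0003 tz 0.5084 turn -0.2371
tx -0.6063 ty 0.0427 tz 0.8265 turn -0.2371
scene squeeze [ 0.607 -0.442] [ 0.644 -0.404] 0.11
scene salve [ 0.654 -0.314] [ 0.701 -0.267] 0.048
scene dropper [0.661 0.237] [0.697 0.273] 0.107
scene yellow [ 0.436 -0.263] [ 0.486 -0.214] 0.039
top squeeze [ 0.602 -0.441] [ 0.641 -0.401] 0.11
top salve [ 0.651 -0.313] [ 0.698 -0.268] 0.05
top dropper [0.656 0.238] [0.695 0.274] 0.11
top yellow [ 0.432 -0.263] [ 0.484 -0.209] 0.042
```

Request:
apply_moves(deltas=[{"tx":-0.348,"ty":0,"tz":0.25,"turn":-0.132,"gripper":0.0875},{"tx":-0.348,"ty":0,"tz":0.25,"turn":-0.132,"gripper":0.0875},{"tx":-0.348,"ty":0,"tz":0.25,"turn":-0.132,"gripper":0.0875},{"tx":-0.348,"ty":0,"tz":0.25,"turn":-0.132,"gripper":0.0875},{"tx":-0.348,"ty":0,"tz":0.25,"turn":-0.132,"gripper":0.0875}], newtons=8)

```text
time_s: 0.6
tcp_pos: [0.354, 0.4412, 0.2433]
eef_rot: [-90.0, -0.0, 170.0]
contact_force: [0.7, 0.1, 0.6]
gripper_width: 0.0874
```

```bash
python3 -c "
from go import *
plan((.50,.15,.243,172),(.54,0,.243,176),(.532,-.328,.15,176))"
```

```text
t 0.6 tcp [0.354  0.4412 0.2433] psi 170.01 rot [-8.9970e+01 -1.0000e-02  1.7001e+02] F [0.72 0.15 0.56] w 0.0874 j [ 71.  10. -13.  -0. -66.   9.]
tx -0.1943 ty 0.0003 tz 0.2614 turn -0.0348
tx -0.2597 ty 0.0003 tz 0.4022 turn -0.1046
tx -0.3088 ty 0.0933 tz 0.7266 turn -0.1046
```

Request:
apply_moves(deltas=[{"tx":-0.26,"ty":0,"tz":0.4,"turn":-0.105},{"tx":-0.26,"ty":0,"tz":0.4,"turn":-0.105},{"tx":-0.26,"ty":0,"tz":0.4,"turn":-0.105},{"tx":-0.26,"ty":0,"tz":0.4,"turn":-0.105},{"tx":-0.26,"ty":0,"tz":0.4,"turn":-0.105}])

```text
invalid input at $.deltas[0]: expected keys tx, ty, tz, turn, gripper
```

```bash
python3 -c "
from go import *
plan((.54,0,.243,176),(.532,-.328,.15,176))"
```

```text
t 0.6 tcp [0.354  0.4412 0.2433] psi 170.01 rot [-8.9970e+01 -1.0000e-02  1.7001e+02] F [0.72 0.15 0.56] w 0.0874 j [ 71.  10. -13.  -0. -66.   9.]
tx -0.2597 ty 0.0003 tz 0.4022 turn -0.1046
tx -0.3088 ty 0.0933 tz 0.7266 turn -0.1046
```

Request:
apply_moves(deltas=[{"tx":-0.26,"ty":0,"tz":0.4,"turn":-0.105,"gripper":0.0875},{"tx":-0.26,"ty":0,"tz":0.4,"turn":-0.105,"gripper":0.0875},{"tx":-0.26,"ty":0,"tz":0.4,"turn":-0.105,"gripper":0.0875},{"tx":-0.26,"ty":0,"tz":0.4,"turn":-0.105,"gripper":0.0875},{"tx":-0.26,"ty":0,"tz":0.4,"turn":-0.105,"gripper":0.0875}])

```text
time_s: 1.1
tcp_pos: [0.4513, 0.211, 0.2436]
eef_rot: [-90.0, 0.0, 176.0]
contact_force: [1.7, 0.2, 0.7]
gripper_width: 0.0873
```

```bash
python3 -c "
from go import *
plan((.54,0,.243,176),(.532,-.328,.18,176))"
```

```text
t 1.1 tcp [0.4513 0.211  0.2436] psi 176.02 rot [-90.01   0.   176.02] F [1.69 0.25 0.7 ] w 0.0873 j [ 48.   4. -21.  -0. -65.  38.]
tx -0.1032 ty 0.0006 tz 0.2043 turn 0.0004
tx -0.1179 ty 0.0636 tz 0.5321 turn 0.0004
```

Request:
apply_moves(deltas=[{"tx":-0.118,"ty":0.063,"tz":0.532,"turn":0,"gripper":0.0875},{"tx":-0.118,"ty":0.063,"tz":0.532,"turn":0,"gripper":0.0875},{"tx":-0.118,"ty":0.063,"tz":0.532,"turn":0,"gripper":0.0875},{"tx":-0.118,"ty":0.063,"tz":0.532,"turn":0,"gripper":0.0875},{"tx":-0.118,"ty":0.063,"tz":0.532,"turn":0,"gripper":0.0875}])

```text
time_s: 1.6
tcp_pos: [0.4875, -0.0346, 0.2147]
eef_rot: [-90.0, 0.0, 176.0]
contact_force: [2.2, 0.5, -0.5]
gripper_width: 0.0877
```

```bash
python3 -c "
from go import *
plan((.532,-.328,.18,176))"
```

```text
t 1.6 tcp [ 0.4875 -0.0346  0.2147] psi 176.02 rot [-9.0010e+01  2.0000e-02  1.7602e+02] F [ 2.23  0.51 -0.53] w 0.0877 j [ 19.   4. -25.  -0. -61.  67.]
tx -0.0647 ty 0.0347 tz 0.2896 turn 0.0004
```

Request:
apply_moves(deltas=[{"tx":-0.065,"ty":0.035,"tz":0.29,"turn":0,"gripper":0.0875},{"tx":-0.065,"ty":0.035,"tz":0.29,"turn":0,"gripper":0.0875},{"tx":-0.065,"ty":0.035,"tz":0.29,"turn":0,"gripper":0.0875},{"tx":-0.065,"ty":0.035,"tz":0.29,"turn":0,"gripper":0.0875},{"tx":-0.065,"ty":0.035,"tz":0.29,"turn":0,"gripper":0.0875}])

```text
time_s: 2.1
tcp_pos: [0.5249, -0.2802, 0.1851]
eef_rot: [-90.0, -0.0, 176.0]
contact_force: [1.4, 0.7, 0.3]
gripper_width: 0.0877
```

```bash
python3 -c "
from go import *
plan((.532,-.328,.06,176),(.532,-.328,.025,176))"
```

```text
t 2.1 tcp [ 0.5249 -0.2802  0.1851] psi 176.0 rot [-9.001e+01 -2.000e-02  1.760e+02] F [1.44 0.73 0.3 ] w 0.0877 j [ -9.  16. -14.  -0. -60.  95.]
tx -0.0104 ty 0.1251 tz 0.0472 turn 0.0000
tx -0.0104 ty 0.1601 tz 0.0472 turn 0.0000
```

Request:
apply_moves(deltas=[{"tx":-0.01,"ty":0.01,"tz":0.047,"turn":0,"gripper":0.0875},{"tx":-0.01,"ty":0.04,"tz":0.047,"turn":0,"gripper":0.0875},{"tx":-0.01,"ty":0.08,"tz":0.047,"turn":0,"gripper":0.0875},{"tx":-0.01,"ty":0.1,"tz":0.047,"turn":0,"gripper":0.0875},{"tx":-0.01,"ty":0.1,"tz":0.047,"turn":0,"gripper":0.0875}])

```text
time_s: 2.6
tcp_pos: [0.5292, -0.3251, 0.0818]
eef_rot: [-90.1, -0.4, 175.9]
contact_force: [-1.1, -0.3, -0.3]
gripper_width: 0.0873
```

```bash
python3 -c "
from go import *
plan((.532,-.328,.025,176))
p,d=capture('scene'); np.savez('s1.npz',p=p,d=d); cv2.imwrite('pics/s1.png',cv2.resize(p[210:370,100:310],None,fx=3.5,fy=3.5,interpolation=cv2.INTER_CUBIC)[:,:,::-1])"
```

```text
t 2.6 tcp [ 0.5292 -0.3251  0.0818] psi 175.94 rot [-90.11  -0.39 175.94] F [-1.14 -0.29 -0.32] w 0.0873 j [-14.  24. -17.  -0. -49. 100.]
tx -0.0030 ty 0.0568 tz 0.0027 turn -0.0010
```

View pics/s1.png

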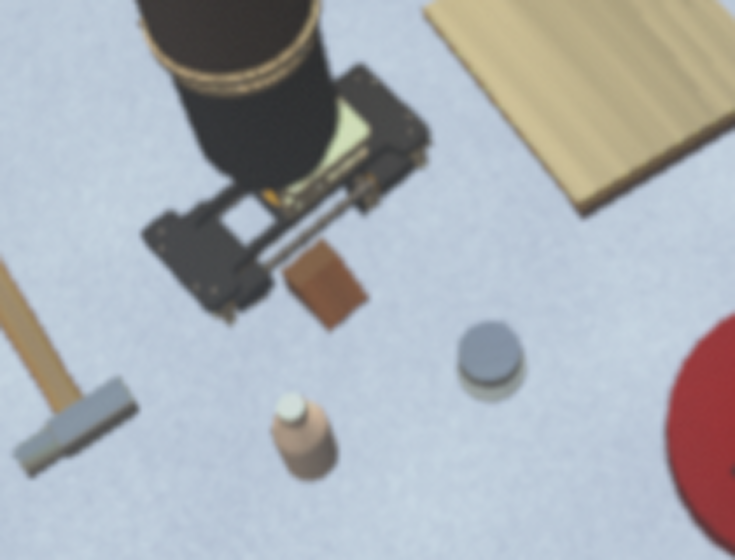

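Request:
apply_moves(deltas=[{"tx":0,"ty":0.03,"tz":0,"turn":0,"gripper":0.0875},{"tx":0,"ty":0.05,"tz":0,"turn":0,"gripper":0.0875},{"tx":0,"ty":0.06,"tz":0,"turn":0,"gripper":0.0875},{"tx":0,"ty":0.06,"tz":0,"turn":0,"gripper":0.0875},{"tx":0,"ty":0.06,"tz":0,"turn":0,"gripper":0.0875}])

```text
time_s: 3.15
tcp_pos: [0.5329, -0.326, 0.0271]
eef_rot: [-90.0, 0.1, 176.0]
contact_force: [-0.0, 0.2, -0.0]
gripper_width: 0.0875
```

```bash
python3 -c "
from go import *
plan((.532,-.328,.025,176))"
```

```text
t 3.15 tcp [ 0.5329 -0.326   0.0271] psi 176.04 rot [-8.9960e+01  1.0000e-01  1.7604e+02] F [-0.01  0.18 -0.02] w 0.0875 j [-14.  28. -20.   0. -42. 100.]
tx 0.0007 ty 0.0021 tz 0.0021 turn 0.0006
```

Request:
apply_moves(deltas=[{"tx":0.001,"ty":0.002,"tz":0.002,"turn":0,"gripper":0.06},{"tx":0.001,"ty":0.002,"tz":0.002,"turn":0,"gripper":0.035},{"tx":0.001,"ty":0.002,"tz":0.002,"turn":0,"gripper":0.035},{"tx":0.001,"ty":0.002,"tz":0.002,"turn":0,"gripper":0.035},{"tx":0.001,"ty":0.002,"tz":0.002,"turn":0,"gripper":0.035}], newtons=8)

```text
time_s: 3.65
tcp_pos: [0.5308, -0.3276, 0.0238]
eef_rot: [-90.0, 0.0, 176.0]
contact_force: [0.5, 0.6, 0.2]
gripper_width: 0.0531
```

Request:
apply_moves(deltas=[{"tx":0,"ty":0,"tz":0,"turn":0,"gripper":0.03},{"tx":0,"ty":0,"tz":0,"turn":0,"gripper":0.03},{"tx":0,"ty":0,"tz":0,"turn":0,"gripper":0.03},{"tx":0,"ty":0,"tz":0,"turn":0,"gripper":0.03}])

```text
time_s: 4.05
tcp_pos: [0.5307, -0.3276, 0.0236]
eef_rot: [-90.0, -0.0, 176.0]
contact_force: [-0.2, 0.6, 0.3]
gripper_width: 0.0401
```

```bash
python3 -c "
from go import *
plan((.532,-.328,.125,176))"
```

```text
t 4.05 tcp [ 0.5307 -0.3276  0.0236] psi 176.0 rot [-90.  -0. 176.] F [-0.22  0.64  0.26] w 0.0401 j [-14.  28. -20.   0. -42. 100.]
tx -0.0014 ty -0.1014 tz 0.0003 turn 0.0000
```

Request:
apply_moves(deltas=[{"tx":0,"ty":-0.01,"tz":0,"turn":0,"gripper":0.03},{"tx":0,"ty":-0.04,"tz":0,"turn":0,"gripper":0.03},{"tx":0,"ty":-0.07,"tz":0,"turn":0,"gripper":0.03},{"tx":0,"ty":-0.1,"tz":0,"turn":0,"gripper":0.03},{"tx":0,"ty":-0.1,"tz":0,"turn":0,"gripper":0.03}])

```text
time_s: 4.55
tcp_pos: [0.5332, -0.3287, 0.1291]
eef_rot: [-89.9, 0.4, 176.1]
contact_force: [-0.5, -0.4, -0.6]
gripper_width: 0.0397
```

```bash
python3 - <<'E'
from go import *
c=np.array([.5605,-.0415,.04]); a=np.radians(-14.6); t=np.radians(9)
u=np.array([np.cos(t)*np.cos(a),np.cos(t)*np.sin(a),np.sin(t)]); h=np.array([np.cos(a),np.sin(a),0]); n=np.array([-np.sin(t)*np.cos(a),-np.sin(t)*np.sin(a),np.cos(t)])
nose=c+.005*u
up=nose-h*(.025+.0093)+[0,0,.0236]; fl=nose-u*.0343+n*.0236
print('nose',nose,'TCP touch',up.round(4),'TCP flat',fl.round(4))
plan((up[0],up[1],.13,165.4),(*up,165.4))
p,d=capture('scene'); cv2.imwrite('pics/s2.png',cv2.resize(p[190:350,100:310],None,fx=3.5,fy=3.5,interpolation=cv2.INTER_CUBIC)[:,:,::-1])
E
```

```text
nose [ 0.56527898 -0.04274483  0.04078217] TCP touch [ 0.5321 -0.0341  0.0644] TCP flat [ 0.5289 -0.0333  0.0587]
t 4.55 tcp [ 0.5332 -0.3287  0.1291] psi 176.05 rot [-89.85   0.44 176.05] F [-0.49 -0.39 -0.59] w 0.0397 j [-14.  21. -15.   0. -54. 100.]
tx 0.0214 ty -0.0009 tz -0.2938 turn 0.1859
tx 0.0214 ty 0.0647 tz -0.2938 turn 0.1859
```

View pics/s2.png

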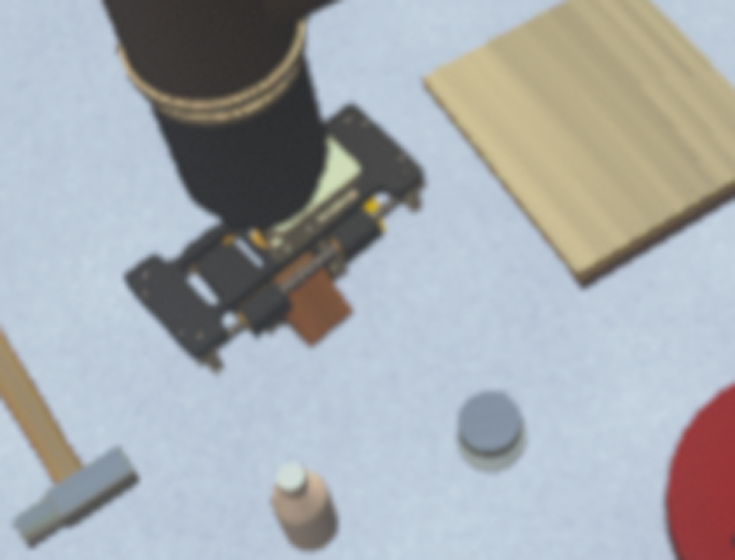

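Request:
apply_moves(deltas=[{"tx":0.021,"ty":-0.02,"tz":-0.294,"turn":0.186,"gripper":0.03},{"tx":0.021,"ty":-0.02,"tz":-0.294,"turn":0.186,"gripper":0.03},{"tx":0.021,"ty":-0.02,"tz":-0.294,"turn":0.186,"gripper":0.03},{"tx":0.021,"ty":-0.02,"tz":-0.294,"turn":0.186,"gripper":0.03},{"tx":0.021,"ty":-0.02,"tz":-0.294,"turn":0.186,"gripper":0.03}])

```text
time_s: 5.1
tcp_pos: [0.5294, -0.0794, 0.14]
eef_rot: [-90.0, -0.1, 165.3]
contact_force: [1.4, 0.2, -0.6]
gripper_width: 0.04
```

```bash
python3 -c "
from go import *
plan((.5321,-.0341,.13,165.4))"
```

```text
t 5.1 tcp [ 0.5294 -0.0794  0.14  ] psi 165.32 rot [-8.9980e+01 -6.0000e-02  1.6532e+02] F [ 1.44  0.23 -0.62] w 0.04 j [ 12.  13. -25.  -0. -52.  63.]
tx 0.0089 ty 0.0100 tz -0.0445 turn -0.0015
```

Request:
apply_moves(deltas=[{"tx":0.009,"ty":0.01,"tz":-0.0445,"turn":-0.001,"gripper":0.03},{"tx":0.009,"ty":0.03,"tz":-0.0445,"turn":-0.001,"gripper":0.03},{"tx":0.009,"ty":0.05,"tz":-0.0445,"turn":-0.001,"gripper":0.03},{"tx":0.009,"ty":0.055,"tz":-0.0445,"turn":-0.001,"gripper":0.03},{"tx":0.009,"ty":0.055,"tz":-0.0445,"turn":-0.001,"gripper":0.03}])

```text
time_s: 5.6
tcp_pos: [0.532, -0.0362, 0.0844]
eef_rot: [-89.9, -0.1, 165.4]
contact_force: [-0.1, -0.1, -0.8]
gripper_width: 0.0402
```

```bash
python3 - <<'E'
from go import *
plan((.5321,-.0341,.0644,165.4))
o=[]
for n in('scene','top'):
    p,d=capture(n); u,v=proj(n,[(.55,-.04,.06)])[0].astype(int); o.append(cv2.resize(p[v-45:v+45,u-45:u+45],(390,390),interpolation=cv2.INTER_CUBIC))
cv2.imwrite('pics/s3.png',np.hstack(o)[:,:,::-1])
E
```

```text
t 5.6 tcp [ 0.532  -0.0362  0.0844] psi 165.39 rot [-8.9920e+01 -1.4000e-01  1.6539e+02] F [-0.1  -0.09 -0.79] w 0.0402 j [ 17.  17. -29.  -0. -45.  58.]
tx 0.0004 ty 0.0200 tz -0.0020 turn -0.0001
```

View pics/s3.png

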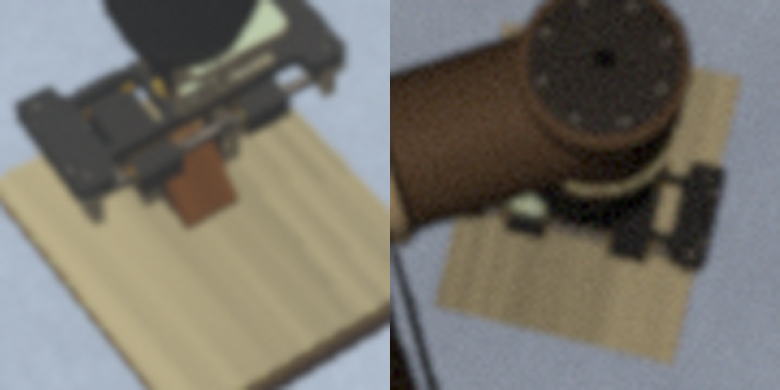

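Request:
apply_moves(deltas=[{"tx":0,"ty":0.008,"tz":-0.002,"turn":0,"gripper":0.03},{"tx":0,"ty":0.014,"tz":-0.002,"turn":0,"gripper":0.03},{"tx":0,"ty":0.016,"tz":-0.002,"turn":0,"gripper":0.03},{"tx":0,"ty":0.018,"tz":-0.002,"turn":0,"gripper":0.03},{"tx":0,"ty":0.018,"tz":-0.002,"turn":0,"gripper":0.03}], newtons=5)

```text
time_s: 6.2
tcp_pos: [0.5332, -0.034, 0.0671]
eef_rot: [-90.0, -0.0, 165.4]
contact_force: [-0.4, -0.2, -0.8]
gripper_width: 0.0402
```

```bash
python3 -c "
from go import *
plan((.5321,-.0341,.0644,165.4),(.5289,-.0333,.0587,165.4))"
```

```text
t 6.2 tcp [ 0.5332 -0.034   0.0671] psi 165.39 rot [-8.9990e+01 -2.0000e-02  1.6539e+02] F [-0.36 -0.16 -0.83] w 0.0402 j [ 17.  18. -30.  -0. -42.  58.]
tx 0.0011 ty 0.0027 tz 0.0003 turn -0.0001
tx 0.0044 ty 0.0084 tz 0.0004 turn -0.0001
```

Request:
apply_moves(deltas=[{"tx":0.001,"ty":0.0015,"tz":0,"turn":0,"gripper":0.03},{"tx":0.001,"ty":0.003,"tz":0,"turn":0,"gripper":0.03},{"tx":0.001,"ty":0.0035,"tz":0,"turn":0,"gripper":0.03},{"tx":0.0015,"ty":0.004,"tz":0,"turn":0,"gripper":0.03},{"tx":0.002,"ty":0.005,"tz":0,"turn":0,"gripper":0.03}])

```text
time_s: 6.7
tcp_pos: [0.5317, -0.0333, 0.0626]
eef_rot: [-90.0, 0.0, 165.4]
contact_force: [-0.3, 0.7, 0.5]
gripper_width: 0.0401
```

```bash
python3 -c "
from go import *
plan((.5321,-.0341,.0644,165.4),(.5289,-.0333,.0587,165.4))"
```

```text
t 6.7 tcp [ 0.5317 -0.0333  0.0626] psi 165.41 rot [-9.0010e+01  3.0000e-02  1.6541e+02] F [-0.35  0.68  0.53] w 0.0401 j [ 18.  18. -30.   0. -42.  58.]
tx -0.0006 ty -0.0018 tz 0.0007 turn 0.0003
tx 0.0027 ty 0.0039 tz 0.0007 turn 0.0003
```

Touching or nearly (Fz rose to ~+1.3 over carry). Continue along the arc with a light grip.

Request:
apply_moves(deltas=[{"tx":0.0005,"ty":0.001,"tz":0,"turn":0,"gripper":0.03},{"tx":0.001,"ty":0.002,"tz":0,"turn":0,"gripper":0.03},{"tx":0.0015,"ty":0.003,"tz":0,"turn":0,"gripper":0.03},{"tx":0.002,"ty":0.0035,"tz":0,"turn":0,"gripper":0.03}], newtons=4)

```text
time_s: 7.1
tcp_pos: [0.5296, -0.0329, 0.0587]
eef_rot: [-90.0, 0.0, 165.4]
contact_force: [0.8, 0.1, 0.6]
gripper_width: 0.04
```

```bash
python3 - <<'E'
from go import *
plan((.5289,-.0333,.0587,165.4))
o=[]
for n in('scene',):
    p,d=capture(n); u,v=proj(n,[(.55,-.04,.06)])[0].astype(int); o.append(cv2.resize(p[v-40:v+40,u-40:u+40],(560,560),interpolation=cv2.INTER_CUBIC))
cv2.imwrite('pics/s4.png',np.hstack(o)[:,:,::-1])
E
```

```text
t 7.1 tcp [ 0.5296 -0.0329  0.0587] psi 165.4 rot [-9.000e+01  1.000e-02  1.654e+02] F [0.77 0.09 0.61] w 0.04 j [ 18.  18. -31.   0. -41.  58.]
tx 0.0006 ty 0.0000 tz 0.0005 turn 0.0000
```

View pics/s4.png

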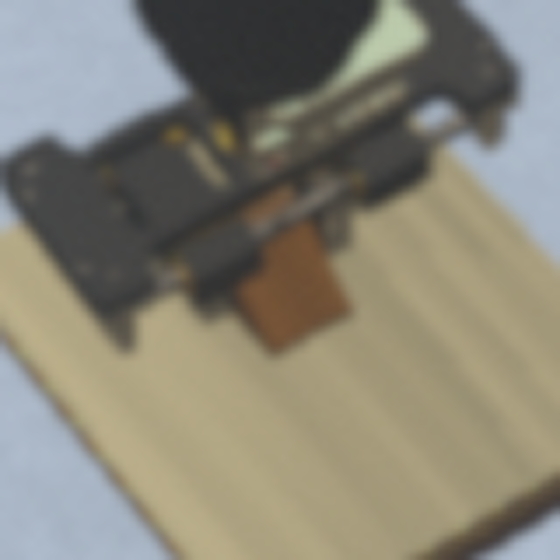

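Request:
apply_moves(deltas=[{"tx":0.0003,"ty":0.0007,"tz":0,"turn":0,"gripper":0.03},{"tx":0.0006,"ty":0.0014,"tz":0,"turn":0,"gripper":0.03},{"tx":0.0006,"ty":0.0014,"tz":0,"turn":0,"gripper":0.03}])

```text
time_s: 7.45
tcp_pos: [0.5294, -0.0329, 0.0579]
eef_rot: [-90.0, 0.1, 165.4]
contact_force: [0.6, -1.3, 4.4]
gripper_width: 0.04
```

```bash
python3 -c "
from go import *
plan()"
```

```text
t 7.45 tcp [ 0.5294 -0.0329  0.0579] psi 165.42 rot [-9.0000e+01  5.0000e-02  1.6542e+02] F [ 0.58 -1.35  4.38] w 0.04 j [ 18.  18. -31.   0. -41.  58.]
```

Request:
apply_moves(deltas=[{"tx":0,"ty":-0.0005,"tz":0,"turn":0,"gripper":0.042},{"tx":0,"ty":-0.0005,"tz":0,"turn":0,"gripper":0.045},{"tx":0,"ty":-0.0005,"tz":0,"turn":0,"gripper":0.05},{"tx":0,"ty":-0.0005,"tz":0,"turn":0,"gripper":0.055},{"tx":0,"ty":-0.0005,"tz":0,"turn":0,"gripper":0.06}])

```text
time_s: 7.95
tcp_pos: [0.5288, -0.0327, 0.0578]
eef_rot: [-90.0, -0.0, 165.4]
contact_force: [0.7, -0.5, 0.6]
gripper_width: 0.0576
```

Request:
apply_moves(deltas=[{"tx":0,"ty":0,"tz":0,"turn":0,"gripper":0.065},{"tx":0,"ty":-0.01,"tz":0,"turn":0,"gripper":0.065},{"tx":0,"ty":-0.04,"tz":0,"turn":0,"gripper":0.065},{"tx":0,"ty":-0.08,"tz":0,"turn":0,"gripper":0.07},{"tx":0,"ty":-0.12,"tz":0,"turn":0,"gripper":0.0875}])

```text
time_s: 8.45
tcp_pos: [0.5285, -0.0329, 0.1798]
eef_rot: [-90.0, -0.0, 165.4]
contact_force: [1.3, 0.3, 0.1]
gripper_width: 0.0733
```

```bash
python3 -c "
from go import *
plan((.46,.15,.2,180),(.4866,.3327,.18,183.5))"
```

```text
t 8.45 tcp [ 0.5285 -0.0329  0.1798] psi 165.41 rot [-8.9970e+01 -3.0000e-02  1.6541e+02] F [1.35 0.27 0.05] w 0.0733 j [ 18.  10. -23.   0. -57.  58.]
tx 0.1124 ty -0.0202 tz -0.1598 turn -0.2547
tx 0.1327 ty -0.0002 tz -0.3433 turn -0.3158
```

Request:
apply_moves(deltas=[{"tx":0.133,"ty":0,"tz":-0.343,"turn":-0.316,"gripper":0.0875},{"tx":0.133,"ty":0,"tz":-0.343,"turn":-0.316,"gripper":0.0875},{"tx":0.133,"ty":0,"tz":-0.343,"turn":-0.316,"gripper":0.0875},{"tx":0.133,"ty":0,"tz":-0.343,"turn":-0.316,"gripper":0.0875},{"tx":0.133,"ty":0,"tz":-0.343,"turn":-0.316,"gripper":0.0875}])

```text
time_s: 8.95
tcp_pos: [0.4997, 0.2175, 0.1791]
eef_rot: [-90.0, 0.1, -176.5]
contact_force: [0.1, 0.8, -0.0]
gripper_width: 0.0869
```

```bash
cat > after.py <<'E'
from fit import *
# fit chock on the board with tilt; p=(x,y,yaw), z from board plane
from scipy.optimize import minimize
c=np.array([.5605,-.0415,.04]); a=np.radians(-14.6); t=np.radians(9)
U=np.array([np.cos(t)*np.cos(a),np.cos(t)*np.sin(a),np.sin(t)]); Vv=np.array([-np.sin(a),np.cos(a),0]); N=np.cross(U,Vv); B=np.c_[U,Vv,N]
def place(pts,u,v,yaw,z=0):
    return (pts@R.from_euler('z',yaw).as_matrix().T+[u,v,z])@B.T+c
E
python3 - <<'E'
from after import *
from go import plan
plan((.4866,.3327,.18,183.5))
P={n:capture(n)[0] for n in('scene','top')}
np.savez('a1.npz',**P)
o=[]
for n in P:
    u,v=proj(n,[c])[0].astype(int); o.append(cv2.resize(P[n][v-45:v+45,u-45:u+45],(390,390),interpolation=cv2.INTER_CUBIC))
cv2.imwrite('pics/s5.png',np.hstack(o)[:,:,::-1])
E
```

```text
t 8.95 tcp [0.4997 0.2175 0.1791] psi -176.49 rot [-9.0040e+01  6.0000e-02 -1.7649e+02] F [ 0.09  0.79 -0.  ] w 0.0869 j [ 44.  11. -21.   0. -58.  49.]
tx 0.0060 ty -0.0009 tz -0.1158 turn 0.0002
```

View pics/s5.png

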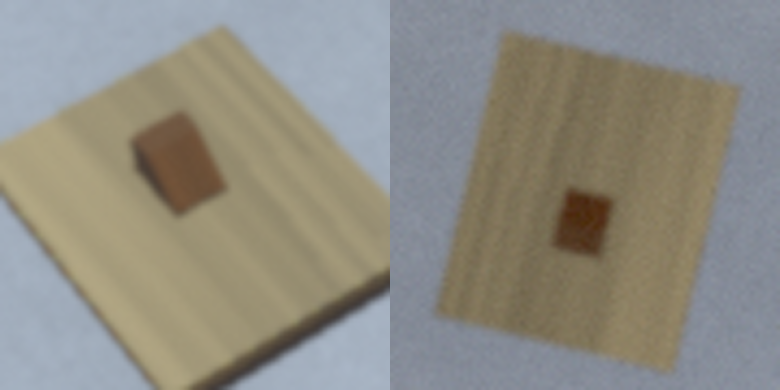

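```bash
cat >> after.py <<'E'
def fitchock(P,p0=(-.02,0,0),half=17):
    views=[]
    for n in P:
        u,v=np.round(proj(n,place(np.array([[0,0,.012]]),*p0))[0]).astype(int); roi=(u-half,v-half,2*half,2*half)
        g=cv2.GaussianBlur(P[n][v-half:v+half,u-half:u+half,1].astype(float),(0,0),.6)
        bg=np.median(g); bg=np.median(np.r_[g[:2].ravel(),g[-2:].ravel(),g[:,:2].ravel(),g[:,-2:].ravel()]); fg=np.median(g[half-2:half+3,half-2:half+3])
        views.append((n,np.clip((bg-g)/(bg-fg)*1.3-.15,0,1),roi))
    out={}
    for nm,vv in (('scene',views[:1]),('top',views[1:]),('both',views)):
        def f(p): return sum(((cv2.GaussianBlur(sil(n,place(wedge(),*p),roi,UP),(0,0),.8)-m)**2).sum() for n,m,roi in vv)
        q=np.array(p0,float)
        for k in range(3):
            s=minimize(f,q,method='Nelder-Mead',options=dict(initial_simplex=np.array([q,q+[.008,0,0],q+[0,.008,0],q+[0,0,.2*(-1)**k]]),xatol=1e-5,fatol=1e-3)); q=s.x
        out[nm]=(q,s.fun); print(nm,'u,v mm',(q[:2]*1000).round(1),'yaw',np.degrees(q[2]).round(1),'cost',round(s.fun,2))
    return out
E
python3 - <<'E'
from after import *
P=dict(np.load('a1.npz')); o=fitchock(P); q=o['both'][0]
ims=[]
for n in P:
    u,v=proj(n,[c])[0].astype(int); k=390/60; im=cv2.resize(P[n][v-30:v+30,u-30:u+30],(390,390),interpolation=cv2.INTER_CUBIC)
    w=place(wedge(),*q); uv=((proj(n,w)-[u-30,v-30]+.5)*k-.5).astype(int)
    for i in range(0,10,2): cv2.line(im,uv[i],uv[i+1],(0,255,0),1); 
    for s in(0,1): cv2.polylines(im,[uv[s::2]],True,(0,255,0),1)
    ims.append(im)
cv2.imwrite('pics/s6.png',np.hstack(ims)[:,:,::-1])
E
```

```text
scene u,v mm [-19.6  -0.4] yaw -0.6 cost 0.92
top u,v mm [-20.3  -0.6] yaw -0.5 cost 1.51
both u,v mm [-19.8  -0.4] yaw -0.3 cost 2.57
```

View pics/s6.png

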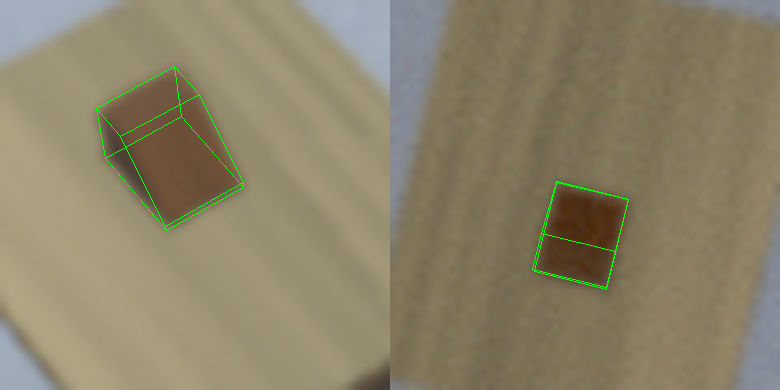

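Request:
apply_moves(deltas=[{"tx":0.006,"ty":0,"tz":-0.116,"turn":0,"gripper":0.0875},{"tx":0.006,"ty":0,"tz":-0.116,"turn":0,"gripper":0.0875},{"tx":0.006,"ty":0.02,"tz":-0.116,"turn":0,"gripper":0.0875},{"tx":0.006,"ty":0.06,"tz":-0.116,"turn":0,"gripper":0.0875},{"tx":0.006,"ty":0.08,"tz":-0.116,"turn":0,"gripper":0.0875}])

```text
time_s: 9.55
tcp_pos: [0.4859, 0.3308, 0.0959]
eef_rot: [-89.9, -0.1, -176.5]
contact_force: [-0.7, 0.3, -0.5]
gripper_width: 0.0873
```

```bash
python3 - <<'E'
from fit import *
from go import plan
D={n:capture(n)[0] for n in('scene',)}
plan((.4866,.3327,.038,183.5))
n='scene'; u,v=proj(n,[(.487,.333,.05)])[0].astype(int); cv2.imwrite('pics/s7.png',cv2.resize(D[n][v-45:v+45,u-45:u+45],(560,560),interpolation=cv2.INTER_CUBIC)[:,:,::-1])
E
```

```text
t 9.6 tcp [0.4849 0.3293 0.0933] psi -176.51 rot [ -89.76   -0.29 -176.51] F [-1.41 -1.55 -2.89] w 0.0872 j [ 53.  20. -21.  -0. -49.  40.]
tx -0.0019 ty 0.0553 tz -0.0033 turn -0.0002
```

View pics/s7.png

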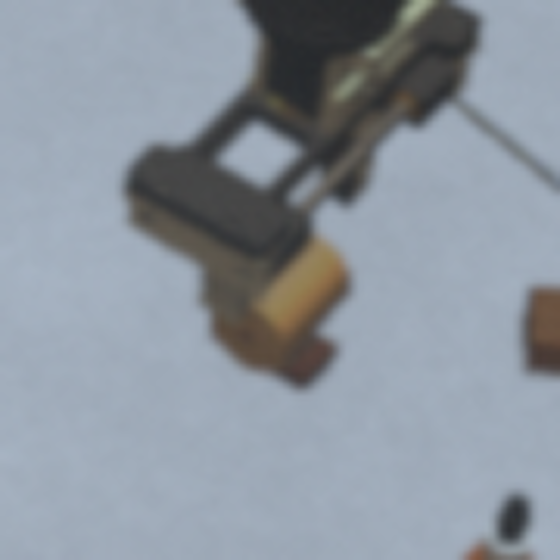

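Request:
apply_moves(deltas=[{"tx":0,"ty":0.02,"tz":0,"turn":0,"gripper":0.0875},{"tx":0,"ty":0.04,"tz":0,"turn":0,"gripper":0.0875},{"tx":0,"ty":0.055,"tz":0,"turn":0,"gripper":0.0875},{"tx":0,"ty":0.06,"tz":0,"turn":0,"gripper":0.0875},{"tx":0,"ty":0.06,"tz":0,"turn":0,"gripper":0.0875}])

```text
time_s: 10.1
tcp_pos: [0.4873, 0.3308, 0.0383]
eef_rot: [-90.0, -0.0, -176.5]
contact_force: [0.1, -0.5, -0.1]
gripper_width: 0.0876
```

```bash
python3 -c "
from go import *
plan((.4866,.3327,.038,183.5))"
```

```text
t 10.1 tcp [0.4873 0.3308 0.0383] psi -176.5 rot [-8.997e+01 -1.000e-02 -1.765e+02] F [ 0.15 -0.46 -0.06] w 0.0876 j [ 53.  25. -24.   0. -42.  40.]
tx 0.0006 ty 0.0003 tz -0.0019 turn 0.0000
```

Request:
apply_moves(deltas=[{"tx":0,"ty":0,"tz":-0.0015,"turn":0,"gripper":0.075},{"tx":0,"ty":0,"tz":-0.0015,"turn":0,"gripper":0.065},{"tx":0,"ty":0,"tz":-0.0015,"turn":0,"gripper":0.055},{"tx":0,"ty":0,"tz":-0.0015,"turn":0,"gripper":0.05},{"tx":0,"ty":0,"tz":-0.0015,"turn":0,"gripper":0.05}], newtons=10)

```text
time_s: 10.6
tcp_pos: [0.4873, 0.3328, 0.0385]
eef_rot: [-90.0, 0.0, -176.5]
contact_force: [-1.2, 0.7, 2.2]
gripper_width: 0.0601
```

Request:
apply_moves(deltas=[{"tx":0,"ty":0,"tz":0,"turn":0,"gripper":0.05},{"tx":0,"ty":0,"tz":0,"turn":0,"gripper":0.05},{"tx":0,"ty":0,"tz":0,"turn":0,"gripper":0.05}])

```text
time_s: 10.9
tcp_pos: [0.4872, 0.3328, 0.0384]
eef_rot: [-90.0, 0.0, -176.5]
contact_force: [-1.1, 0.8, 6.1]
gripper_width: 0.0602
```

```bash
python3 -c "
from go import *
plan((.4866,.3327,.14,183.5))"
```

```text
t 10.9 tcp [0.4872 0.3328 0.0384] psi -176.48 rot [-9.0030e+01  3.0000e-02 -1.7648e+02] F [-1.11  0.83  6.12] w 0.0602 j [ 53.  25. -24.   0. -42.  40.]
tx 0.0006 ty -0.1016 tz 0.0001 turn 0.0004
```

Request:
apply_moves(deltas=[{"tx":0,"ty":-0.008,"tz":0,"turn":0,"gripper":0.05},{"tx":0,"ty":-0.03,"tz":0,"turn":0,"gripper":0.05},{"tx":0,"ty":-0.06,"tz":0,"turn":0,"gripper":0.05},{"tx":0,"ty":-0.09,"tz":0,"turn":0,"gripper":0.05},{"tx":0,"ty":-0.1,"tz":0,"turn":0,"gripper":0.05}])

```text
time_s: 11.4
tcp_pos: [0.488, 0.3333, 0.1413]
eef_rot: [-90.2, 0.2, -176.5]
contact_force: [0.7, 0.4, -1.0]
gripper_width: 0.0598
```

```bash
python3 - <<'E'
from after import *
from go import plan
for du in (.018,.024):
    print(du,(c+du*U+.024*N-.0004*Vv).round(4))
t=c+.026*U+.024*N
plan((t[0],t[1],.15,165.4))
n='scene';p=capture(n)[0]; u,v=proj(n,[(.487,.333,.15)])[0].astype(int); cv2.imwrite('pics/s8.png',cv2.resize(p[max(v-45,0):v+45,u-45:u+45],(560,560),interpolation=cv2.INTER_CUBIC)[:,:,::-1])
E
```

```text
0.018 [ 0.574  -0.0454  0.0665]
0.024 [ 0.5797 -0.0469  0.0675]
t 11.4 tcp [0.488  0.3333 0.1413] psi -176.48 rot [ -90.15    0.18 -176.48] F [ 0.72  0.38 -1.02] w 0.0598 j [ 53.  17. -18.   0. -54.  40.]
tx -0.0702 ty -0.0087 tz 0.3854 turn 0.3163
```

View pics/s8.png

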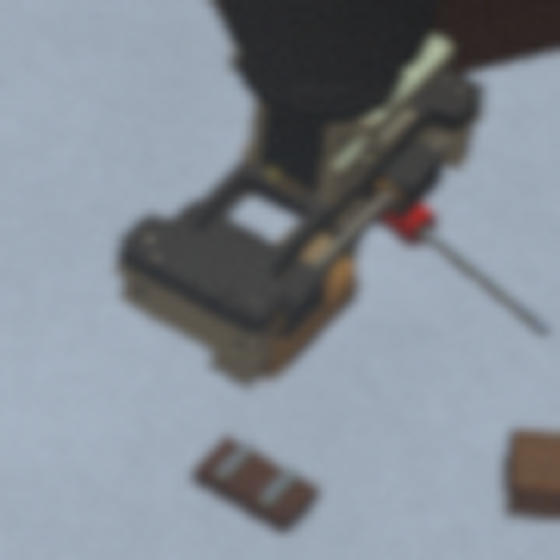

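Request:
apply_moves(deltas=[{"tx":-0.07,"ty":-0.02,"tz":0.385,"turn":0.316,"gripper":0.05},{"tx":-0.07,"ty":-0.02,"tz":0.385,"turn":0.316,"gripper":0.05},{"tx":-0.07,"ty":-0.02,"tz":0.385,"turn":0.316,"gripper":0.05},{"tx":-0.07,"ty":-0.02,"tz":0.385,"turn":0.316,"gripper":0.05},{"tx":-0.07,"ty":-0.02,"tz":0.385,"turn":0.316,"gripper":0.05}])

```text
time_s: 11.95
tcp_pos: [0.5459, 0.0879, 0.1496]
eef_rot: [-89.9, -0.1, 165.4]
contact_force: [1.5, -1.0, -0.8]
gripper_width: 0.06
```

```bash
python3 -c "
from go import *
plan((.585,-.048,.16,165.4))"
```

```text
t 11.95 tcp [0.5459 0.0879 0.1496] psi 165.41 rot [-8.9940e+01 -9.0000e-02  1.6541e+02] F [ 1.45 -0.96 -0.78] w 0.06 j [ 29.  14. -22.  -0. -54.  46.]
tx -0.0721 ty -0.0104 tz 0.1217 turn 0.0002
```

Request:
apply_moves(deltas=[{"tx":-0.072,"ty":0,"tz":0.122,"turn":0,"gripper":0.05},{"tx":-0.072,"ty":0,"tz":0.122,"turn":0,"gripper":0.05},{"tx":-0.072,"ty":0,"tz":0.122,"turn":0,"gripper":0.05},{"tx":-0.072,"ty":0.02,"tz":0.122,"turn":0,"gripper":0.05},{"tx":-0.072,"ty":0.04,"tz":0.122,"turn":0,"gripper":0.05}])

```text
time_s: 12.45
tcp_pos: [0.585, -0.048, 0.1091]
eef_rot: [-90.0, -0.1, 165.2]
contact_force: [-0.3, -0.3, -2.0]
gripper_width: 0.06
```

```bash
python3 - <<'E'
from after import *
from go import plan
t=c+.021*U+.024*N
plan((t[0],t[1],.08,165.4),(*t,165.4))
n='scene';p=capture(n)[0]; u,v=proj(n,[(.57,-.045,.08)])[0].astype(int); cv2.imwrite('pics/s9.png',cv2.resize(p[v-45:v+45,u-45:u+45],(560,560),interpolation=cv2.INTER_CUBIC)[:,:,::-1])
E
```

```text
t 12.45 tcp [ 0.585  -0.048   0.1091] psi 165.2 rot [-8.999e+01 -6.000e-02  1.652e+02] F [-0.33 -0.31 -2.01] w 0.06 j [ 14.  19. -20.  -0. -50.  61.]
tx 0.0084 ty 0.0291 tz -0.0001 turn -0.0035
tx 0.0084 ty 0.0421 tz -0.0001 turn -0.0035
```

View pics/s9.png

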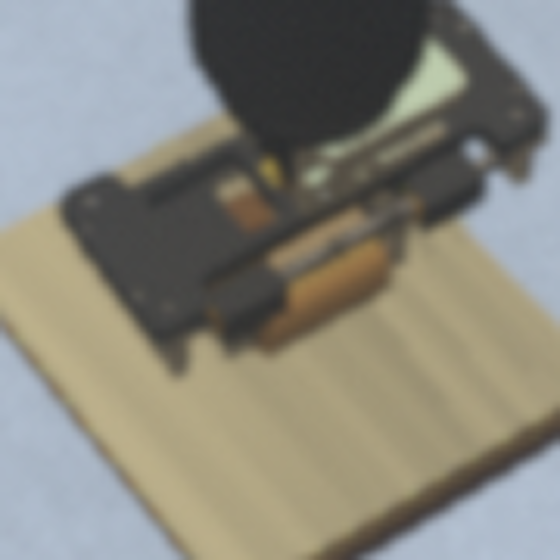

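Request:
apply_moves(deltas=[{"tx":0.005,"ty":0.01,"tz":0,"turn":-0.003,"gripper":0.05},{"tx":0.005,"ty":0.022,"tz":0,"turn":-0.003,"gripper":0.05},{"tx":0.005,"ty":0.03,"tz":0,"turn":-0.003,"gripper":0.05},{"tx":0.005,"ty":0.036,"tz":0,"turn":-0.003,"gripper":0.05},{"tx":0.005,"ty":0.036,"tz":0,"turn":-0.003,"gripper":0.05}])

```text
time_s: 13.0
tcp_pos: [0.5804, -0.0447, 0.0739]
eef_rot: [-90.0, -0.1, 165.6]
contact_force: [0.7, -0.4, -1.3]
gripper_width: 0.06
```

```bash
python3 - <<'E'
from after import *
from go import plan
for du in (.022,.018):
    t=c+du*U+.0244*N; plan((*t,165.4))
E
```

```text
t 13.0 tcp [ 0.5804 -0.0447  0.0739] psi 165.6 rot [-8.997e+01 -6.000e-02  1.656e+02] F [ 0.7  -0.4  -1.25] w 0.06 j [ 15.  21. -23.  -0. -46.  61.]
tx 0.0021 ty 0.0064 tz 0.0019 turn 0.0034
t 13.0 tcp [ 0.5804 -0.0447  0.0739] psi 165.6 rot [-8.997e+01 -6.000e-02  1.656e+02] F [ 0.7  -0.4  -1.25] w 0.06 j [ 15.  21. -23.  -0. -46.  61.]
tx 0.0061 ty 0.0070 tz 0.0019 turn 0.0034
```

Request:
apply_moves(deltas=[{"tx":0.002,"ty":0.003,"tz":0.001,"turn":0.003,"gripper":0.05},{"tx":0.002,"ty":0.004,"tz":0.001,"turn":0.003,"gripper":0.05},{"tx":0.002,"ty":0.005,"tz":0.001,"turn":0.003,"gripper":0.05},{"tx":0.002,"ty":0.005,"tz":0.001,"turn":0.003,"gripper":0.05}])

```text
time_s: 13.4
tcp_pos: [0.5786, -0.0454, 0.0699]
eef_rot: [-90.0, 0.0, 165.4]
contact_force: [-0.3, -0.8, -0.9]
gripper_width: 0.0597
```

```bash
python3 - <<'E'
from after import *
from go import plan
for du in (.022,.018):
    t=c+du*U+.0244*N; plan((*t,165.4))
E
```

```text
t 13.4 tcp [ 0.5786 -0.0454  0.0699] psi 165.4 rot [-9.001e+01  2.000e-02  1.654e+02] F [-0.3  -0.84 -0.91] w 0.0597 j [ 15.  21. -24.   0. -45.  61.]
tx 0.0006 ty 0.0023 tz 0.0008 turn 0.0000
t 13.4 tcp [ 0.5786 -0.0454  0.0699] psi 165.4 rot [-9.001e+01  2.000e-02  1.654e+02] F [-0.3  -0.84 -0.91] w 0.0597 j [ 15.  21. -24.   0. -45.  61.]
tx 0.0046 ty 0.0029 tz 0.0008 turn 0.0000
```

Down to board contact first (about 3.5 mm uphill of the chock), checking force.

Request:
apply_moves(deltas=[{"tx":0,"ty":0.001,"tz":0,"turn":0,"gripper":0.05},{"tx":0,"ty":0.0015,"tz":0,"turn":0,"gripper":0.05},{"tx":0,"ty":0.002,"tz":0,"turn":0,"gripper":0.05},{"tx":0,"ty":0.0023,"tz":0,"turn":0,"gripper":0.05}])

```text
time_s: 13.8
tcp_pos: [0.5786, -0.0454, 0.0676]
eef_rot: [-90.0, 0.0, 165.4]
contact_force: [-2.3, 0.7, 4.5]
gripper_width: 0.0604
```

```bash
python3 - <<'E'
from after import *
from go import plan
for du in (.018,):
    t=c+du*U+.0244*N; plan((*t,165.4))
E
```

```text
t 13.8 tcp [ 0.5786 -0.0454  0.0676] psi 165.41 rot [-9.0000e+01  1.0000e-02  1.6541e+02] F [-2.28  0.74  4.47] w 0.0604 j [ 15.  22. -24.   0. -45.  61.]
tx 0.0045 ty 0.0007 tz 0.0008 turn 0.0001
```

Request:
apply_moves(deltas=[{"tx":0,"ty":-0.0007,"tz":0,"turn":0,"gripper":0.05},{"tx":0.001,"ty":-0.0005,"tz":0,"turn":0,"gripper":0.05},{"tx":0.002,"ty":-0.0003,"tz":0,"turn":0,"gripper":0.05},{"tx":0.003,"ty":-0.0001,"tz":0,"turn":0,"gripper":0.05}])

```text
time_s: 14.2
tcp_pos: [0.5755, -0.0446, 0.0674]
eef_rot: [-90.0, -0.0, 165.4]
contact_force: [0.5, -0.0, -1.9]
gripper_width: 0.0597
```

```bash
python3 - <<'E'
from after import *
from go import plan
for du in (.018,):
    t=c+du*U+.0244*N; plan((*t,165.4))
E
```

```text
t 14.2 tcp [ 0.5755 -0.0446  0.0674] psi 165.4 rot [-9.000e+01 -1.000e-02  1.654e+02] F [ 0.52 -0.01 -1.89] w 0.0597 j [ 15.  21. -24.  -0. -45.  60.]
tx 0.0013 ty 0.0005 tz 0.0008 turn 0.0000
```

Request:
apply_moves(deltas=[{"tx":0.0005,"ty":0.0001,"tz":0,"turn":0,"gripper":0.05},{"tx":0.001,"ty":0.0002,"tz":0,"turn":0,"gripper":0.05},{"tx":0.0015,"ty":0.0003,"tz":0,"turn":0,"gripper":0.05}])

```text
time_s: 14.5
tcp_pos: [0.5743, -0.0442, 0.0673]
eef_rot: [-90.0, 0.0, 165.4]
contact_force: [1.0, -0.5, -0.9]
gripper_width: 0.0601
```

```bash
python3 - <<'E'
from after import *
from go import plan
for du in (.018,):
    t=c+du*U+.0244*N; plan((*t,165.4))
E
```

```text
t 14.5 tcp [ 0.5743 -0.0442  0.0673] psi 165.41 rot [-9.0000e+01  2.0000e-02  1.6541e+02] F [ 1.   -0.52 -0.88] w 0.0601 j [ 15.  21. -24.   0. -44.  60.]
tx 0.0001 ty 0.0003 tz 0.0008 turn 0.0001
```

Request:
apply_moves(deltas=[{"tx":0.0005,"ty":0.0002,"tz":0,"turn":0,"gripper":0.05},{"tx":0.001,"ty":0.0004,"tz":0,"turn":0,"gripper":0.05},{"tx":0.001,"ty":0.0004,"tz":0,"turn":0,"gripper":0.05}])

```text
time_s: 14.8
tcp_pos: [0.5737, -0.044, 0.0672]
eef_rot: [-90.0, 0.1, 165.4]
contact_force: [1.8, -1.0, 1.3]
gripper_width: 0.0598
```

```bash
python3 - <<'E'
from after import *
from go import plan
for du in (.018,):
    t=c+du*U+.0244*N; plan((*t,165.4))
E
```

```text
t 14.8 tcp [ 0.5737 -0.044   0.0672] psi 165.42 rot [-9.0020e+01  6.0000e-02  1.6542e+02] F [ 1.76 -1.    1.28] w 0.0598 j [ 15.  21. -24.   0. -44.  60.]
tx -0.0006 ty 0.0002 tz 0.0010 turn 0.0003
```

Request:
apply_moves(deltas=[{"tx":-0.0004,"ty":0.0002,"tz":0,"turn":0,"gripper":0.05},{"tx":-0.0004,"ty":0.0006,"tz":0,"turn":0,"gripper":0.05},{"tx":-0.0004,"ty":0.0006,"tz":0,"turn":0,"gripper":0.05}], newtons=6)

```text
time_s: 15.1
tcp_pos: [0.574, -0.0441, 0.0668]
eef_rot: [-90.0, 0.0, 165.4]
contact_force: [0.6, -0.3, 5.2]
gripper_width: 0.0601
```

```bash
python3 - <<'E'
from after import *
from go import plan
plan()
n='scene';p=capture(n)[0]; u,v=proj(n,[(.57,-.045,.08)])[0].astype(int); cv2.imwrite('pics/s10.png',cv2.resize(p[v-45:v+45,u-45:u+45],(560,560),interpolation=cv2.INTER_CUBIC)[:,:,::-1])
E
```

```text
t 15.1 tcp [ 0.574  -0.0441  0.0668] psi 165.41 rot [-9.0010e+01  5.0000e-02  1.6541e+02] F [ 0.59 -0.31  5.17] w 0.0601 j [ 15.  21. -24.   0. -44.  60.]
```

View pics/s10.png

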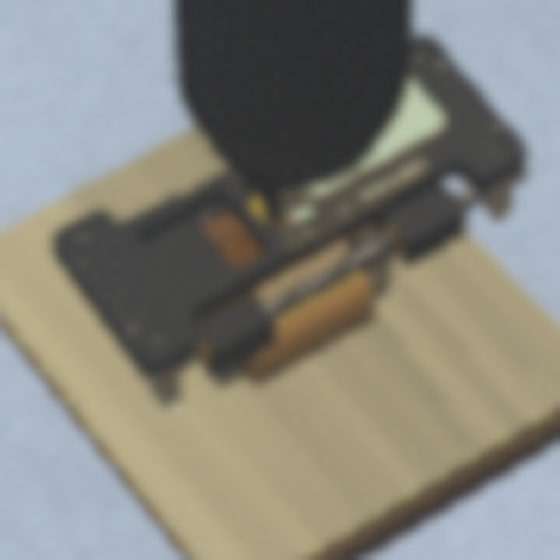

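Request:
apply_moves(deltas=[{"tx":0,"ty":-0.0003,"tz":0,"turn":0,"gripper":0.058},{"tx":0,"ty":-0.0004,"tz":0,"turn":0,"gripper":0.0605},{"tx":0,"ty":-0.0004,"tz":0,"turn":0,"gripper":0.062},{"tx":0,"ty":-0.0004,"tz":0,"turn":0,"gripper":0.064},{"tx":0,"ty":-0.0004,"tz":0,"turn":0,"gripper":0.067}], newtons=3)

```text
time_s: 15.65
tcp_pos: [0.5733, -0.0441, 0.0663]
eef_rot: [-90.0, -0.0, 165.4]
contact_force: [0.0, 0.3, 1.1]
gripper_width: 0.0657
```

Request:
apply_moves(deltas=[{"tx":0,"ty":0,"tz":0,"turn":0,"gripper":0.072},{"tx":0,"ty":0,"tz":0,"turn":0,"gripper":0.078},{"tx":0,"ty":0,"tz":0,"turn":0,"gripper":0.082},{"tx":0,"ty":0,"tz":0,"turn":0,"gripper":0.082}])

```text
time_s: 16.05
tcp_pos: [0.5736, -0.0441, 0.0666]
eef_rot: [-90.0, -0.0, 165.4]
contact_force: [-0.5, 0.3, 0.1]
gripper_width: 0.0813
```

```bash
python3 - <<'E'
from after import *
from go import plan
plan()
n='scene';p=capture(n)[0]; u,v=proj(n,[(.57,-.045,.08)])[0].astype(int); cv2.imwrite('pics/s11.png',cv2.resize(p[v-45:v+45,u-45:u+45],(560,560),interpolation=cv2.INTER_CUBIC)[:,:,::-1])
E
```

```text
t 16.05 tcp [ 0.5736 -0.0441  0.0666] psi 165.4 rot [-90.   -0.  165.4] F [-0.53  0.25  0.07] w 0.0813 j [ 15.  21. -24.  -0. -44.  60.]
```

View pics/s11.png

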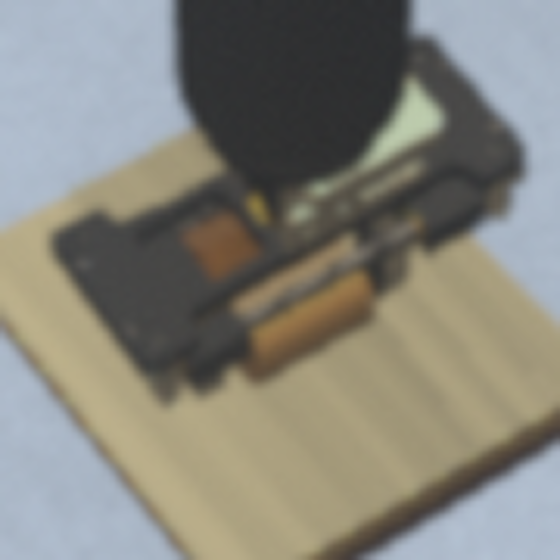

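The billet stays beside the chock at about (310,330) in the crop, with both fingers free of its ends. Retreat straight up.

Request:
apply_moves(deltas=[{"tx":0,"ty":-0.005,"tz":0,"turn":0,"gripper":0.0875},{"tx":0,"ty":-0.02,"tz":0,"turn":0,"gripper":0.0875},{"tx":0,"ty":-0.05,"tz":0,"turn":0,"gripper":0.0875},{"tx":0,"ty":-0.1,"tz":0,"turn":0,"gripper":0.0875},{"tx":0,"ty":-0.14,"tz":0,"turn":0,"gripper":0.0875}])

```text
time_s: 16.6
tcp_pos: [0.5737, -0.0442, 0.2093]
eef_rot: [-90.0, 0.1, 165.4]
contact_force: [1.4, 0.2, -1.0]
gripper_width: 0.0878
```

Request:
apply_moves(deltas=[{"tx":0.05,"ty":-0.02,"tz":-0.3,"turn":0,"gripper":0.0875},{"tx":0.05,"ty":-0.02,"tz":-0.3,"turn":0,"gripper":0.0875},{"tx":0.05,"ty":-0.02,"tz":-0.3,"turn":0,"gripper":0.0875},{"tx":0.05,"ty":-0.02,"tz":-0.3,"turn":0,"gripper":0.0875},{"tx":0.05,"ty":-0.02,"tz":-0.3,"turn":0,"gripper":0.0875}])

```text
time_s: 17.1
tcp_pos: [0.5957, 0.2063, 0.2239]
eef_rot: [-90.0, 0.0, 165.4]
contact_force: [1.1, 0.7, 1.4]
gripper_width: 0.0875
```

```bash
python3 - <<'E'
from after import *
from go import plan
plan()
P={n:capture(n)[0] for n in('scene','top')}
np.savez('fin.npz',**P)
ims=[]
for n in P:
    u,v=proj(n,[c])[0].astype(int); k=390/90; im=cv2.resize(P[n][v-45:v+45,u-45:u+45],(390,390),interpolation=cv2.INTER_CUBIC)
    ims.append(im)
    im=im.copy()
    for w in (place(wedge(),-.0198,-.0004,0),place(cyl(),.0182,-.002,0,.024)):
        uv=((proj(n,w)-[u-45,v-45]+.5)*k-.5).astype(np.float32); cv2.polylines(im,[cv2.convexHull(uv).astype(int)],True,(0,255,0),1)
    ims.append(im[90:300])
cv2.imwrite('pics/s12.png',np.vstack([np.hstack([ims[0],ims[2]]),np.hstack([ims[1],ims[3]])])[:,:,::-1])
cv2.imwrite('pics/s13.png',P['scene'][:,:,::-1])
E
```

```text
t 17.1 tcp [0.5957 0.2063 0.2239] psi 165.4 rot [-9.003e+01  3.000e-02  1.654e+02] F [1.11 0.7  1.36] w 0.0875 j [ 37.  17.  -7.   0. -66.  39.]
```

View pics/s12.png

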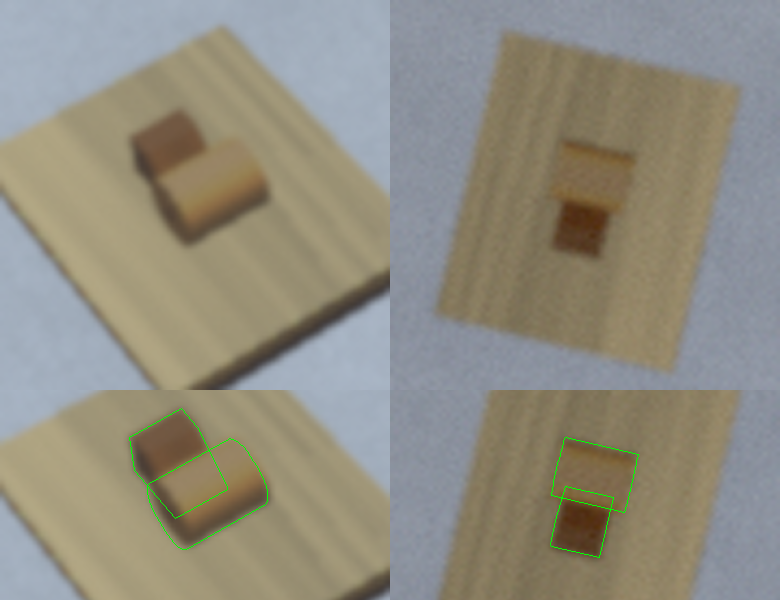

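View pics/s13.png

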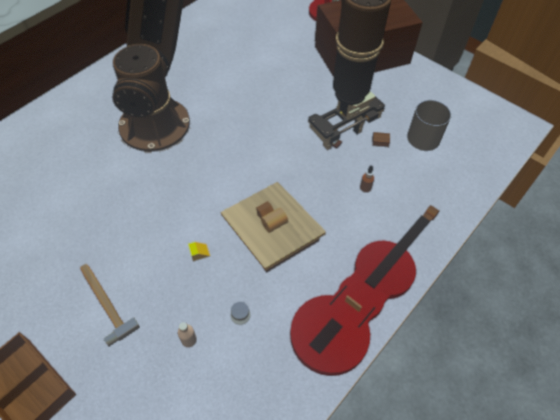

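Request:
apply_moves(deltas=[{"tx":0,"ty":0,"tz":0,"turn":0,"gripper":0.0875},{"tx":0,"ty":0,"tz":0,"turn":0,"gripper":0.0875},{"tx":0,"ty":0,"tz":0,"turn":0,"gripper":0.0875},{"tx":0,"ty":0,"tz":0,"turn":0,"gripper":0.0875},{"tx":0,"ty":0,"tz":0,"turn":0,"gripper":0.0875}])

```text
time_s: 17.7
tcp_pos: [0.5961, 0.2035, 0.2232]
eef_rot: [-90.0, 0.0, 165.3]
contact_force: [-1.1, -0.4, 0.5]
gripper_width: 0.0874
```

```bash
python3 - <<'E'
from after import *
P={n:capture(n)[0].astype(float) for n in('scene','top')}; A=np.load('fin.npz'); I={n:np.load(n+'0.npz')['p'].astype(float) for n in P}
for n in P:
    u,v=proj(n,[c])[0].astype(int); d=cv2.GaussianBlur(P[n]-A[n],(0,0),1)[v-45:v+45,u-45:u+45]; print(n,'board change since release look',abs(d).max().round(1))
    for nm,q in dict(squeeze=(.622,-.421,.05),salve=(.676,-.29,.02),dropper=(.677,.255,.05),yellow=(.46,-.237,.015),caul=(.605,.437,.013),mallet=(.48,-.55,.01)).items():
        u,v=proj(n,[q])[0].astype(int); d=cv2.GaussianBlur(P[n]-I[n],(0,0),1)[v-14:v+14,u-14:u+14]; print(n,nm,abs(d).max().round(1))
print(r.close_job())
E
```

```text
scene board change since release look 0.9
scene squeeze 5.4
scene salve 5.3
scene dropper 5.3
scene yellow 5.6
scene caul 4.7
scene mallet 5.2
top board change since release look 8.1
top squeeze 30.6
top salve 30.2
top dropper 126.2
top yellow 30.6
top caul 120.3
top mallet 30.1
the job is handed in; nothing more can be done
None
```

The job is done and handed in at about 18 s of the 64 s allowed. I set the brown wedge chock flat on the board and let go of it. I then lifted the billet off its rest by its ends, brought it to touch the board and the chock, and released it gently.

**Final checks**
- **Chock:** after its release, both cameras put it within 1 mm of 20 mm below the board's centre, turned less than 1° from the slope direction.
- **Billet:** its outline matches a billet lying level across the slope just uphill of the chock, touching it. Both lie well inside the board's edges.
- **Staying put:** the scene camera showed no movement between the last two looks.
- **Other things:** the scene camera showed no sign that the squeeze bottle, jar, dropper, yellow wedge, caul or mallet had moved. The screwdriver was not in that comparison; I last saw it lying in place when the billet was lifted.

**One check disagreed:** the top camera's comparison with its first picture was not usable. It shows a uniform difference of about 30 levels even at the untouched mallet, probably a change of exposure. It shows about 120 levels at the dropper and the caul, where I believe the arm was blocking the view, though I did not open that picture to check. I relied on the scene camera for those two.

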